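# Test and release the mixer's emergency stop

### The arm

A 7-joint arm with a two-finger parallel gripper is mounted at the origin on a cart in front of the work surface, level with it; the furniture and walls round the work are solid. World frame = base frame: x ahead of the robot, y to its left, z up, the work surface at z = 0. Lengths are in m, angles in rad, forces in N, time in s.
With the tool pointing down it reaches from about 0.4 to 0.85 m from the base axis. Payload 10.4 kg.
Tool frame: the origin (TCP) lies between the finger pads; the fingertips stand 25 mm ahead of it and the grasp point (between the pads) lies 6 mm ahead of it; x points along the fingers, y is the direction in which the jaws open and shut, and the axes are right-handed (so a half turn about x gives the same grasp; the last joint's range is limited). The gripper opens to 87 mm and grips with 3 to 60 N. Pads are 19 mm wide; open, the fingers measure 117 mm over their backs; the gripper's body (75 mm by 190 mm) begins 51 mm behind the grasp point.
Start: joints at [-1.188, 0.332, -0.065, 1.46, 0.022, 1.35, -0.088], TCP at [0.247, 0.574, 0.215] pointing down, gripper open.
Joint ranges: [-2.6, 2.6], [-0.5, 2.12], [-1.47, 1.34], [0.16, 2.42], [-1.27, 4.41], [0.06, 2.06], [-2.6, 2.6]. Speed limits (rad/s): [2.22, 2.22, 2.79, 2.79, 3.14, 3.14, 3.14].

### API

Orientations are given as a unit quaternion [x, y, z, w].
In Python, from bench import r gives the robot as it stands.
- The arm moves only by the shell command python3 -m pendant 'ROWS' [FORCE]. ROWS is JSON, a list of rows, each an object with "translation": the shift along the world's x, y, z in cm, a list of three; "angular": the turn, a rotation vector about the world's x, y, z in degrees, a list of three; "hand": the opening, from -1 (shut) to 1 (fully open). In form: [{"translation": [dx, dy, dz], "angular": [wx, wy, wz], "hand": hand}, ...]. A call has 1 to 20 rows; each row shifts and turns the commanded pose from where the row before left it; what a row does not reach is not made up. A row lasts 1/10 s, in which the tool goes at most 50 mm and 8.59 degrees, less where a joint would pass 70% of its speed; a pose out of reach is approached as far as the arm can. A call is refused whole if a number of a shift passes 5 or a number of a turn 8.59, either way. A call with a gripper value outside its range is refused whole. The fingers move at their own pace and stop on an object; FORCE is the grip in N (left out, the last holds). Time passes only in rows, so rows that do not move let the fingers close. It gives the time, the measured TCP pose, the force and the opening at its end, in the units of the state.
- r.read_state(): the state, without advancing time (a new reading comes with each control period).
- r.camera(name): name is "side" or "top" or "wrist"; returns the picture (480x640x3 uint8, red, green, blue); there is no depth.
- r.camera_info(name): a dict with "fx", "fy", "cx", "cy" (pixels), "rvec" (rotation vector, rad) and "tvec" (3), from world to camera coordinates, as OpenCV has them; the wrist camera has in their place "mount" (4x4, takes a point from camera to tool coordinates, whose origin is the TCP and whose axes are the tool frame's). Camera axes: x right, y down, z forward; pixel columns grow to the right and rows downward; lengths in m; the calibration is good to about 2 mm. A picture is of the moment at which its call begins: read the wrist's pose just before it. camera_info takes no time and is no camera call.
- r.close_job(): hands the job in, once; it reports no verdict.
Trained networks look in the newest picture that a camera, given by its name, has taken for a name from the list of things; names that differ only in an ending like _2 or _b are one class to them, and where a whole thing is asked for, a point or a joint stands for the part that bears it (a point fixed in the world has none). Each returns a list of dicts, best first, with "confidence" (0 to 1); they miss things now and then, are a little off and sometimes report something else, mostly with a low value. They report only what shows in the picture. A call takes as long as a camera call.
- r.find_in(camera, name): "point" ([row, column] in pixels, amid what is visible of it).
- r.mark_of(camera, name): "point" ([row, column] in pixels: a listed point, or the origin of a listed thing).
The state is a dict: "time": time; "joint_positions": joint angles; "joint_vel": joint speeds; "joint_torque": joint torques, N m; "ee_pos": TCP position; "eef_rot": TCP orientation; "ft_force": force on the tool from outside, world axes, zero at the start; "torque": the same for the moment, N m; "width": finger opening in m.
Only numpy, scipy, OpenCV 4.12 (cv2) and the standard library are available. Lean on these libraries where they do the work, as an engineer would, in place of code of your own. Each camera call takes 0.05 s, during which the arm holds its last target.

### The job

Check the mixer's emergency stop with closed fingertips: press the red mushroom button right in so that it stays in, then push one of its lugs round clockwise (seen from above) as far as it goes, so that the button comes fully out again, and last press the blue reset button fully down. Only push, never grip the red head, and finish with both buttons let go and back up, the red head turned back to rest. Leave the white bottle, the orange bottle, the blue mould half and the red cast part standing where they are.

Things in the scene. Friction and masses are not known exactly. Their poses are not given: they have to be found in the camera images.
- stop_station: stop station fixed to the bench: box 92x92 mm, 105 mm high, grey with a yellow lid; on it a black collar 48 mm across up to 113 mm, then the red mushroom head on a stem. Origin at the centre of the box's underside on the bench, z up, on the head's axis. A big white pail (270 mm across, about 190 mm high) stands fixed to the right of the work
- stop_top (a point): centre of the top of the red mushroom head (gently domed, 28 mm across here); press straight down. 149 mm above the bench when out, 143 mm when in. The head's round rim is 54 mm across, 28 to 17 mm below this point. Two straight radial lugs on opposite sides, along its own +y and -y, 12 mm thick, reach 50 mm from the axis, 10 to 26 mm below this point. White arrows on it show the turn: clockwise from above
- lug_a (a point): middle of the face to push on the first lug (the one on the head's own +y side), 42 mm from the head's axis, half-way up the 16 mm tall lug; push towards the head's own +x, i.e. round clockwise seen from above. Keep the finger farther than 27 mm from the head's axis to stay clear of the rim
- lug_b (a point): the same on the second, opposite lug (the head's own -y side), 42 mm from the axis; push towards the head's own -x, again clockwise. Either lug will do
- stop_press (a joint): how far the red head is pressed in, m: 0 = out, 0.006 = fully in. Stiff to move: about 4 N push it down, and it then stays at the depth where it is left, so press to the bottom
- stop_twist (a joint): turn of the red head, rad, clockwise seen from above: 0 at rest, hard stop at 0.66. A light spring (0.04 N m at 0, 0.066 N m at 0.66) brings it back to 0 when let go. While the button is in, turning it lifts it on a ramp, about 1 mm per 0.1 rad: fully out only near the stop. 5 to 8 N on a lug are enough. The lugs rise 6 mm with the head
- stop_sides: the parts of the red head that only a grip or a wrong push would load: the round rim and the far (clockwise-leading) sides of the two lugs. Origin on the head's axis at the height of its underside, z up
- reset_button_top (a point): centre of the top of the blue round push button, 30 mm across, in a black ring on a small fixed box (72x72x60 mm, grey with a white lid); 77 mm above the bench when up. Press straight down
- reset_button (a joint): travel of the blue button, m: 0 = up, 0.005 = fully down; springs back; fully down takes about 5 N
- cast_part: loose red cast knob, 55 mm across, 44 mm high, shaped a little like a mushroom button but it is just a part lying on the bench; leave alone. Origin at the centre of its underside
- mould_half: loose light blue mould half, 60x85x24 mm; leave alone. Origin at the centre of its underside
- bottle_orange: loose orange bottle with a black cap, 67 mm across, 130 mm high; leave alone. Origin at the centre of its underside
- bottle_white_r: loose white bottle, 55 mm across, 130 mm high; leave alone. Origin at the centre of its underside

How it is judged:
On the way, in this order (a step that is already met when the one before it is completed fails the run):
1. the red stop button is pressed right in (value of joint stop_press above 0.005 m), for 0.2 s.
2. it is turned clockwise and has come out (value of joint stop_twist above 0.3 rad and value of joint stop_press below 0.0015 m), for 0.05 s.
3. the blue reset button is pressed down while the stop is out (value of joint reset_button above 0.0035 m and value of joint stop_press below 0.0015 m), for 0.05 s.
At the end, for the whole second after the job is handed in: the red head is out (pressed in by less than 1.5 mm) and turned back to within 0.1 rad of rest, the blue button is up (less than 1.5 mm down), and the four loose things are within 20 mm of where they stood (value of joint each of stop_press, reset_button below 0.0015 m and value of joint stop_twist below 0.1 rad and distance of each of cast_part, mould_half, bottle_orange, bottle_white_r from where it was at the start of the episode below 0.02 m); the robot touches nothing.
It fails at once if the red head is gripped: its rim or the far sides of its lugs are pressed with more than 8 N (contact force between the fingers and stop_sides above 8 N).
It fails at once if a loose bystander (either bottle, mould half, cast part) is lifted or shifted by more than 20 mm (distance of any of cast_part, mould_half, bottle_orange, bottle_white_r from where it was at the start of the episode above 0.02 m).
It fails at once if a bottle is tipped (angle between any of bottle_orange, bottle_white_r's own z axis and vertical above 0.5 rad).
It also fails if it takes over 48 s, if anything falls off the work surface, if the arm or the gripper's body presses on something with over 40 N, if the wrist force passes 120 N, or if a joint passes its speed limit or range.

## Working session

There is one attempt and no reset: what is moved stays moved. The work goes in short steps, Python scripts to look and compute and a shell command to move; the robot and the scene stay as the last step left them, time stands still between calls to the robot, and variables do not carry over. Pictures are saved under pics/ and viewed, and the job is handed in when it is done.

```bash
ls; mkdir -p pics
python3 - <<'E'
from bench import r
import cv2
s=r.read_state(); print(s)
for c in ["side","top","wrist"]:
    print(c,r.camera_info(c))
    im=r.camera(c); cv2.imwrite(f"pics/{c}0.png",im[:,:,::-1])
    for n in ["stop_top","lug_a","lug_b","reset_button_top","stop_station","cast_part","mould_half","bottle_orange","bottle_white_r"] if c!="wrist" else []:
        print(c,n,[(d["point"],round(d["confidence"],2)) for d in r.mark_of(c,n)[:3]])
print(r.read_state()["time"])
E
```

```text
pics
{'time': 0.0, 'joint_positions': array([-1.18757136,  0.33287475, -0.06468655,  1.46096422,  0.02157994,
        1.34987866, -0.08848921]), 'joint_vel': array([-1.87144245e-03,  2.30634813e-04, -4.46711098e-05,  5.05014126e-04,
        4.08324977e-05, -2.65495208e-03, -2.15762303e-04]), 'joint_torque': array([ 5.11247581e-04, -6.23234439e+01,  2.55305367e-02, -3.89919055e+01,
       -6.12197863e-02,  3.91158764e-02,  1.22303209e-04]), 'ee_pos': array([0.24658358, 0.57386253, 0.21414117]), 'eef_rot': array([ 0.14199423,  0.69268464, -0.14299165,  0.69251644]), 'ft_force': array([-1.10162372,  1.33069186, -0.6338808 ]), 'torque': array([-0.00449786,  0.04035647, -0.00817652]), 'width': 0.08658658719516786}
side {'fx': 617.3656022886369, 'fy': 617.3656022886369, 'cx': 327.39589851864235, 'cy': 234.18399583539454, 'rvec': array([ 2.29524783,  0.07283909, -0.01856237]), 'tvec': array([-0.39149288,  0.30169116,  0.84707515])}
side stop_top [([208.9, 382.9], 0.63)]
side lug_a [([228.5, 398.8], 0.88), ([202.9, 370.9], 0.73)]
side lug_b [([228.5, 398.8], 0.88), ([202.9, 370.9], 0.73)]
si
[... 815 characters left out ...]
.29)]
top stop_station [([189.0, 293.1], 0.57)]
top cast_part [([261.4, 344.8], 0.7)]
top mould_half [([299.3, 281.0], 0.71)]
top bottle_orange [([254.9, 239.8], 0.91)]
top bottle_white_r [([202.1, 215.0], 0.83), ([167.9, 386.7], 0.69)]
wrist {'fx': 421.5340193657493, 'fy': 421.5340193657493, 'cx': 314.31096150687426, 'cy': 240.8245181695203, 'mount': array([[ 5.85945441e-04, -2.56195348e-01,  9.66624850e-01,
        -1.70780577e-01],
       [ 9.99999801e-01,  3.74427028e-04, -5.06937994e-04,
         2.91972788e-05],
       [-2.32055314e-04,  9.66624955e-01,  2.56195517e-01,
        -7.04704489e-02],
       [ 0.00000000e+00,  0.00000000e+00,  0.00000000e+00,
         1.00000000e+00]])}
1.05
```

View pics/top0.png

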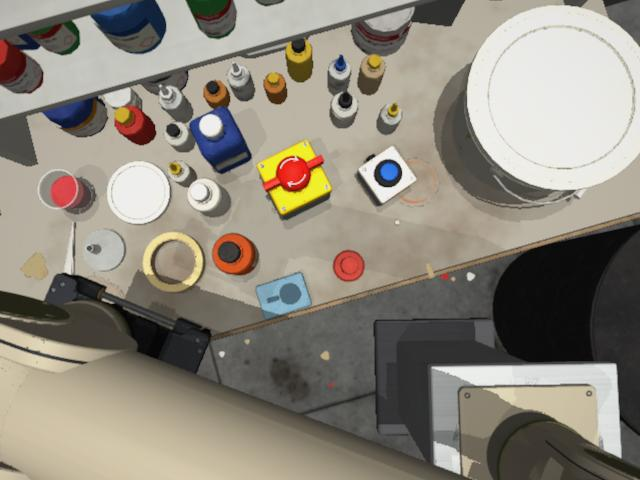

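View pics/side0.png

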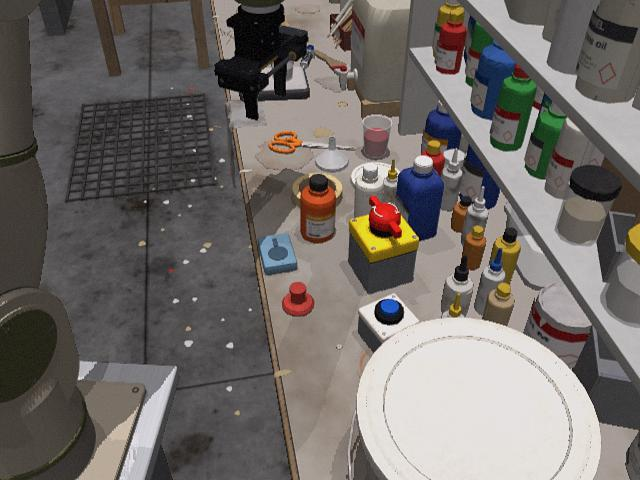

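```bash
cat > h.py <<'E'
import numpy as np, cv2
from bench import r
from scipy.spatial.transform import Rotation as R
def onplane(c,px,z):
    i=r.camera_info(c); Rm=cv2.Rodrigues(np.array(i["rvec"]))[0]; t=np.array(i["tvec"])
    o=-Rm.T@t; d=Rm.T@np.array([(px[1]-i["cx"])/i["fx"],(px[0]-i["cy"])/i["fy"],1])
    return (o+d*(z-o[2])/d[2])
def proj(c,p):
    i=r.camera_info(c); Rm=cv2.Rodrigues(np.array(i["rvec"]))[0]
    q=Rm@np.array(p)+np.array(i["tvec"]); return [q[1]/q[2]*i["fy"]+i["cy"],q[0]/q[2]*i["fx"]+i["cx"]]
E
python3 - <<'E'
from h import *
np.set_printoptions(precision=4,suppress=True)
for n,c,p,z in [("top","side",(208.9,382.9),.149),("lug1","side",(228.5,398.8),.131),("lug2","side",(202.9,370.9),.131),("lug1","top",(154.7,315),.131),("lug2","top",(187.9,270.3),.131),("reset","side",(307.2,390.2),.077),("reset","top",(167.5,388.2),.077),("stn","side",(272.8,378.4),0),("stn","top",(189,293.1),0),
("cast","side",(304.9,299.3),0),("cast","top",(261.4,344.8),0),("mould","side",(257.2,278),0),("mould","top",(299.3,281),0),("or","side",(230.9,318.2),0),("or","top",(254.9,239.8),0),("wh","side",(219.3,363.2),0),("wh","top",(202.1,215),0)]:
    print(n,c,onplane(c,p,z))
s=r.read_state();Q=R.from_quat(s["eef_rot"]).as_matrix();print(Q)
E
```

```text
top side [0.4597 0.3827 0.149 ]
lug1 side [0.4867 0.3561 0.131 ]
lug2 side [0.4408 0.4197 0.131 ]
lug1 top [0.4912 0.3509 0.131 ]
lug2 top [0.4416 0.4196 0.131 ]
reset side [0.4747 0.2322 0.077 ]
reset top [0.48   0.2328 0.077 ]
stn side [0.462  0.3829 0.    ]
stn top [0.4602 0.3905 0.    ]
cast side [0.3266 0.296  0.    ]
cast top [0.3313 0.3023 0.    ]
mould side [0.2763 0.4108 0.    ]
mould top [0.2675 0.4145 0.    ]
or side [0.3454 0.4898 0.    ]
or top [0.3459 0.4854 0.    ]
wh side [0.4323 0.5309 0.    ]
wh top [0.4396 0.5283 0.    ]
[[ 0.      0.3948  0.9188]
 [ 0.0001  0.9188 -0.3948]
 [-1.      0.0001 -0.    ]]
```

The top view shows the stop head at about (173,293), the blue button at (172,388), and lugs at upper right (161,318) and lower left (184,268). In the side view the head is at (210,384) and the blue button at (307,390). The shelf is behind and the pail is to the right. Next I'll refine these positions.

Run:
```python
from h import *
np.set_printoptions(precision=4,suppress=True)
a=cv2.imread("pics/top0.png"); b=cv2.imread("pics/side0.png")
A=cv2.resize(a[130:230,230:430],None,fx=4,fy=4,interpolation=cv2.INTER_CUBIC)
B=cv2.resize(b[180:340,330:430],None,fx=3.7,fy=3.7,interpolation=cv2.INTER_CUBIC)
cv2.imwrite("pics/zt.png",A);cv2.imwrite("pics/zs.png",B)
for z in (.1,.2,.3,.5): print(z,onplane("top",(25,300),z),onplane("top",(95,20),z),"side edge",onplane("side",(50,415),z),onplane("side",(200,625),z))
print("pail",onplane("top",(97,558),.19),onplane("top",(120,467),.19),onplane("side",(420,477),.19),onplane("side",(400,358),.19))
for c in ("top","side"):
  for p in [(.462,.385,.149),(.477,.2325,.077),(.489,.3535,.131),(.441,.4197,.131)]: print(c,p,proj(c,p))
```

```text
0.1 [0.7097 0.3712 0.1   ] [0.6043 0.8211 0.1   ] side edge [0.5509 1.092  0.1   ] [0.903  0.5002 0.1   ]
0.2 [0.6622 0.3688 0.2   ] [0.5693 0.7655 0.2   ] side edge [0.5303 0.8748 0.2   ] [0.8315 0.3686 0.2   ]
0.3 [0.6147 0.3665 0.3   ] [0.5343 0.7098 0.3   ] side edge [0.5097 0.6577 0.3   ] [0.76  0.237 0.3  ]
0.5 [0.5197 0.3618 0.5   ] [0.4643 0.5985 0.5   ] side edge [0.4684 0.2234 0.5   ] [ 0.6169 -0.0262  0.5   ]
pail [0.5539 0.0054 0.19  ] [0.5234 0.1352 0.19  ] [ 0.5568 -0.0284  0.19  ] [ 0.4255 -0.0116  0.19  ]
top (0.462, 0.385, 0.149) [np.float64(171.87249541085347), np.float64(292.3728374022173)]
top (0.477, 0.2325, 0.077) [np.float64(169.32592234639407), np.float64(388.449001657451)]
top (0.489, 0.3535, 0.131) [np.float64(156.1656190587828), np.float64(313.3259802392204)]
top (0.441, 0.4197, 0.131) [np.float64(188.2640353772433), np.float64(270.25290679952656)]
side (0.462, 0.385, 0.149) [np.float64(208.0892234856347), np.float64(384.2703231737601)]
side (0.477, 0.2325, 0.077) [np.float64(307.1105082265368), np.float64(391.6734665079562)]
side (0.489, 0.3535, 0.131) [np.float64(229.59361271440366), np.float64(400.27052538273574)]
side (0.441, 0.4197, 0.131) [np.float64(202.92087439268744), np.float64(371.03474657057586)]
```

View pics/zt.png

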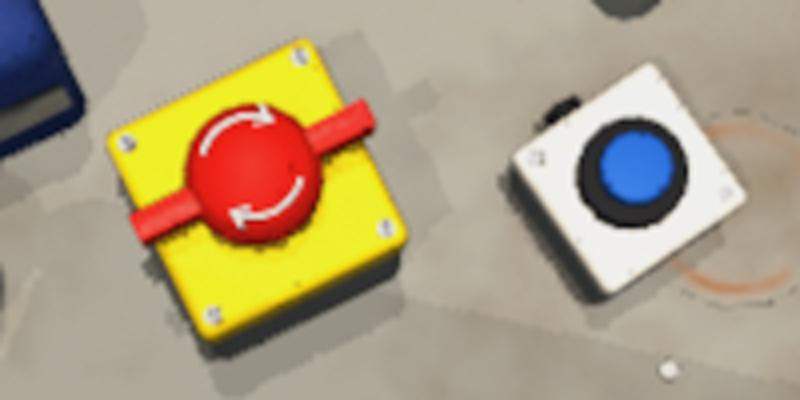

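View pics/zs.png

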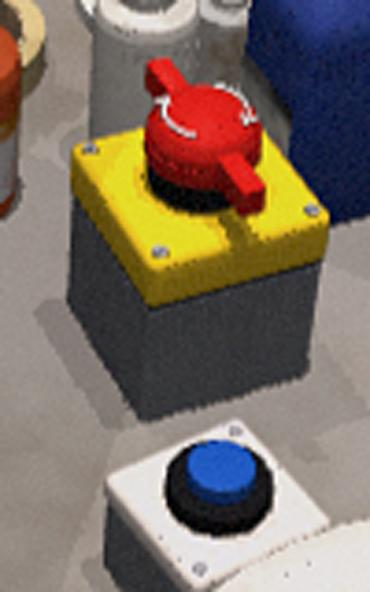

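View pics/wrist0.png

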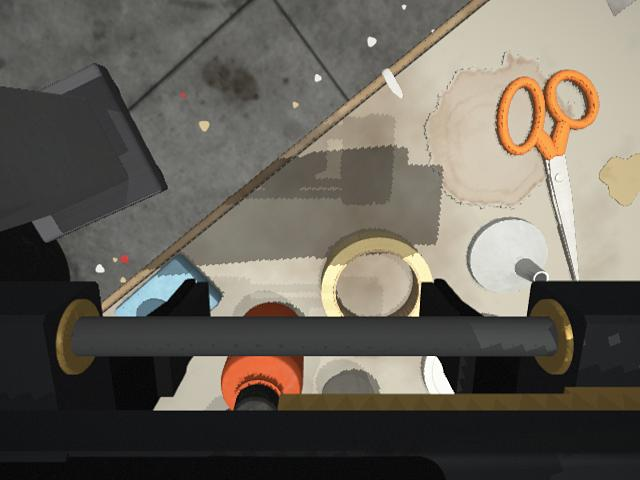

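Run:
```python
from h import *
from scipy.optimize import least_squares
np.set_printoptions(precision=4,suppress=True)
o=lambda c,p,z: onplane(c,p,z)
t1=o("top",(159,322.5),.139);t2=o("top",(186,264.5),.139)
print("tips top",t1,t2,(t1+t2)/2,np.linalg.norm(t1-t2),np.degrees(np.arctan2(*(t1-t2)[[1,0]])))
# side: lug tips top-face ends: zoom (158,70)/3.7, (248,185)/3.7 approx
s1=o("side",(180+183/3.7,330+250/3.7),.139);s2=o("side",(180+70/3.7,330+158/3.7),.139)
print("tips side",s1,s2,(s1+s2)/2,np.linalg.norm(s1-s2),np.degrees(np.arctan2(*(s1-s2)[[1,0]])))
print("reset",o("top",(171.7,389.3),.077),o("side",(180+467/3.7,330+222/3.7),.077))
# lid corners (z .105)
k=[o("top",(130+y/4,230+x/4),.105) for x,y in [(107,138),(305,40),(408,240),(212,338)]]
print("lid top",np.mean(k,0));print(np.array(k))
k=[o("side",(180+y/3.7,330+x/3.7),.105) for x,y in [(75,155),(153,268),(327,225)]]
print("lid side",(k[0]+k[2])/2)
```

```text
tips top [0.4826 0.3397 0.139 ] [0.4433 0.4276 0.139 ] [0.463  0.3837 0.139 ] 0.09628962525489135 -65.88879813885615
tips side [0.4837 0.3443 0.139 ] [0.4434 0.4208 0.139 ] [0.4635 0.3825 0.139 ] 0.086475946806525 -62.22127555536276
reset [0.4731 0.2312 0.077 ] [0.4745 0.2342 0.077 ]
lid top [0.4621 0.3837 0.105 ]
[[0.4833 0.4426 0.105 ]
 [0.5207 0.3642 0.105 ]
 [0.4406 0.3253 0.105 ]
 [0.4036 0.4025 0.105 ]]
lid side [0.4642 0.3775 0.105 ]
```

Run:
```python
from h import *
b=cv2.imread("pics/side0.png")
for z,col in [(.25,(0,0,255)),(.3,(0,255,0)),(.35,(255,0,0)),(.4,(255,0,255)),(.5,(0,255,255))]:
    p=onplane("top",(27,300),z);q=onplane("top",(99,20),z)
    P=[proj("side",p+(q-p)*t) for t in np.linspace(-1,1.5,30)]
    P=np.array([[x[1],x[0]] for x in P]); cv2.polylines(b,[P.astype(np.int32)],False,col,1)
    print(z,p,q)
cv2.imwrite("pics/shelf.png",b)
a=cv2.imread("pics/top0.png");
```

```text
0.25 [0.63574166 0.36769172 0.25      ] [0.54639289 0.7375295  0.25      ]
0.3 [0.61218895 0.36651827 0.3       ] [0.529277   0.70971242 0.3       ]
0.35 [0.58863625 0.36534483 0.35      ] [0.5121611  0.68189534 0.35      ]
0.4 [0.56508354 0.36417138 0.4       ] [0.49504521 0.65407826 0.4       ]
0.5 [0.51797814 0.36182449 0.5       ] [0.46081342 0.59844411 0.5       ]
```

View pics/shelf.png

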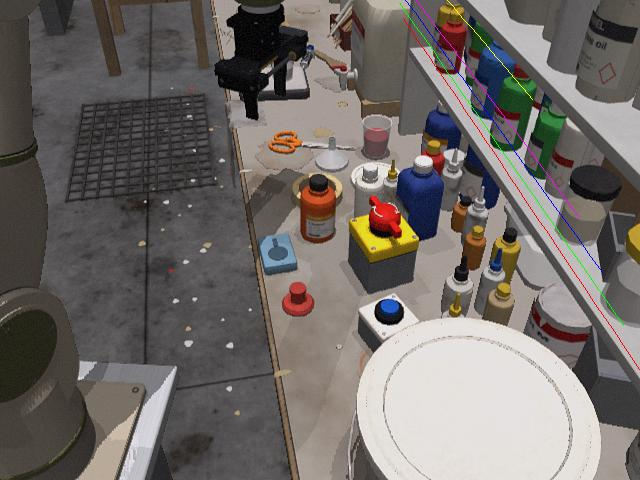

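```bash
python3 -m pendant '[{"translation":[0,0,1],"angular":[0,0,0],"hand":-1},{"translation":[2,-2,1],"angular":[0,0,-5],"hand":-1},{"translation":[3,-3,0],"angular":[0,0,-7],"hand":-1},{"translation":[3,-3,0],"angular":[0,0,-7],"hand":-1},{"translation":[3,-3,0],"angular":[0,0,-7],"hand":-1},{"translation":[3,-3,0],"angular":[0,0,-7],"hand":-1},{"translation":[3,-2,0],"angular":[0,0,-7],"hand":-1},{"translation":[3,-2,-1],"angular":[0,0,-2],"hand":-1},{"translation":[1.6,-1.1,-1],"angular":[0,0,0],"hand":-1},{"translation":[0,0,0],"angular":[0,0,0],"hand":-1},{"translation":[0,0,0],"angular":[0,0,0],"hand":-1},{"translation":[0,0,0],"angular":[0,0,0],"hand":-1}]' 30
python3 - <<'E'
from h import *
np.set_printoptions(precision=4,suppress=True)
s=r.read_state();print(s["time"],s["ee_pos"],s["ft_force"],s["width"],s["joint_positions"]);M=R.from_quat(s["eef_rot"]).as_matrix();print(M)
for c in("side","wrist","top"):
    cv2.imwrite(f"pics/{c}1.png",r.camera(c)[:,:,::-1])
E
```

```text
time: 2.25
ee_pos: [0.4618, 0.3846, 0.2158]
eef_rot: [0.381, 0.596, -0.38, 0.596]
ft_force: [0.2, 0.1, 0.7]
width: 0.0026
2.25 [0.4618 0.3846 0.2158] [0.2171 0.1325 0.675 ] 0.002554811274447422 [-0.9138  0.2751  0.1758  1.5385 -0.0497  1.3313 -0.2988]
[[ 0.0002  0.9073  0.4205]
 [ 0.0012  0.4205 -0.9073]
 [-1.      0.0007 -0.001 ]]
```

View pics/side1.png

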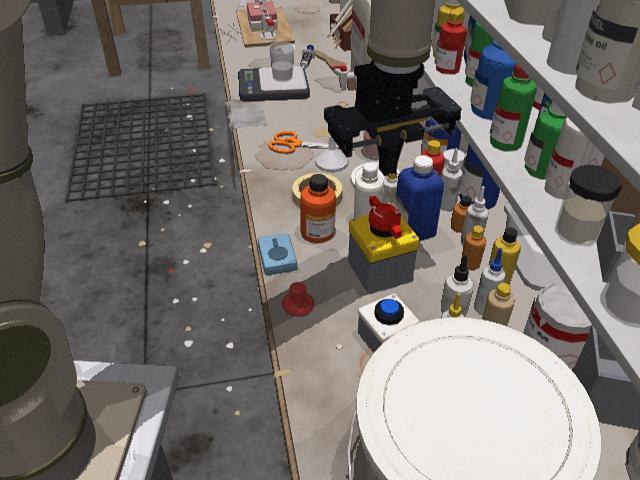

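View pics/wrist1.png

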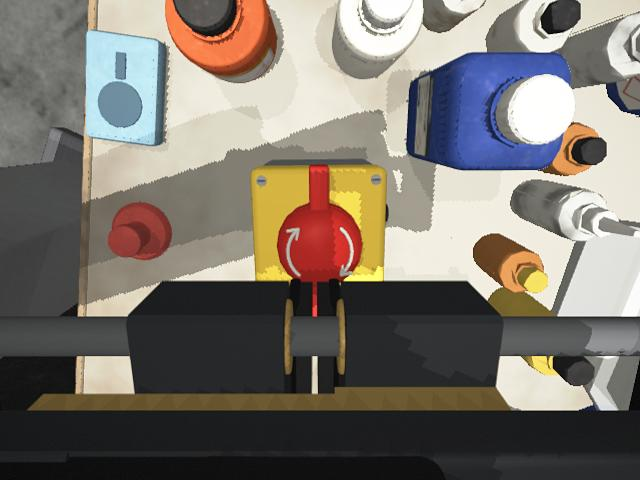

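View pics/top1.png

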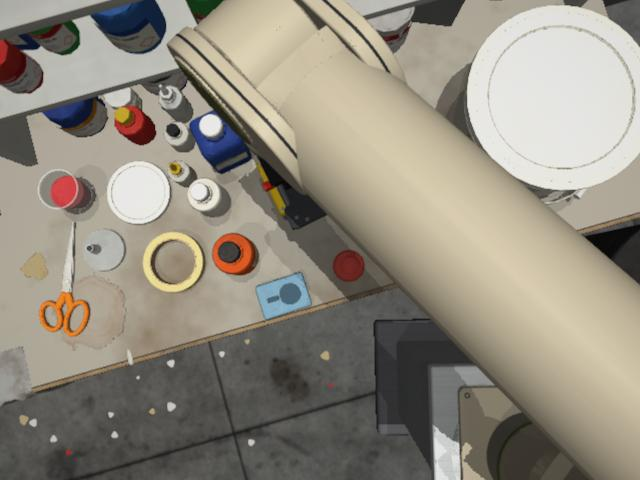

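The wrist view shows the fingertips (column 317) in line with the head's axis and its far lug (column 318, straight along the tool z axis). Next I'll press down.

```bash
python3 -m pendant '[{"translation":[0.1,-0.1,-2],"angular":[0,0,0],"hand":-1},{"translation":[0,0,-1.5],"angular":[0,0,0],"hand":-1},{"translation":[0,0,-0.5],"angular":[0,0,0],"hand":-1},{"translation":[0,0,-0.3],"angular":[0,0,0],"hand":-1},{"translation":[0,0,-0.3],"angular":[0,0,0],"hand":-1},{"translation":[0,0,0],"angular":[0,0,0],"hand":-1},{"translation":[0,0,0],"angular":[0,0,0],"hand":-1}]'; python3 -m pendant '[{"translation":[0,0,-0.2],"angular":[0,0,0],"hand":-1},{"translation":[0,0,-0.2],"angular":[0,0,0],"hand":-1},{"translation":[0,0,0],"angular":[0,0,0],"hand":-1}]'
```

```text
time: 3.1
ee_pos: [0.4639, 0.3824, 0.1694]
eef_rot: [0.381, 0.595, -0.381, 0.596]
ft_force: [-0.8, -0.4, -1.0]
width: 0.0004
time: 3.4
ee_pos: [0.4636, 0.3821, 0.1647]
eef_rot: [0.381, 0.596, -0.381, 0.596]
ft_force: [-0.1, -0.0, 0.1]
width: 0.0004
```

```bash
python3 -m pendant '[{"translation":[0,0,-0.2],"angular":[0,0,0],"hand":-1},{"translation":[0,0,0],"angular":[0,0,0],"hand":-1}]'
python3 - <<'E'
from h import *
cv2.imwrite("pics/side2.png",cv2.resize(r.camera("side")[120:280,290:450,::-1],None,fx=3.7,fy=3.7))
cv2.imwrite("pics/wrist2.png",r.camera("wrist")[:,:,::-1])
E
```

```text
time: 3.6
ee_pos: [0.4636, 0.3822, 0.1627]
eef_rot: [0.381, 0.596, -0.381, 0.596]
ft_force: [-0.2, -0.5, 0.2]
width: 0.0006
```

View pics/side2.png

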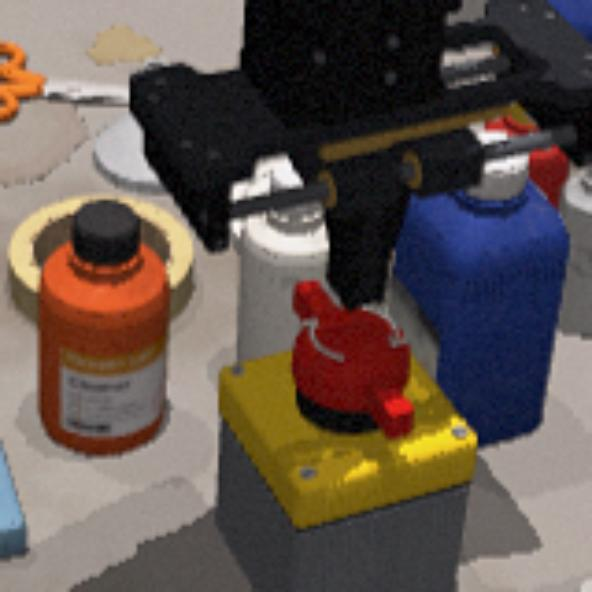

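View pics/wrist2.png

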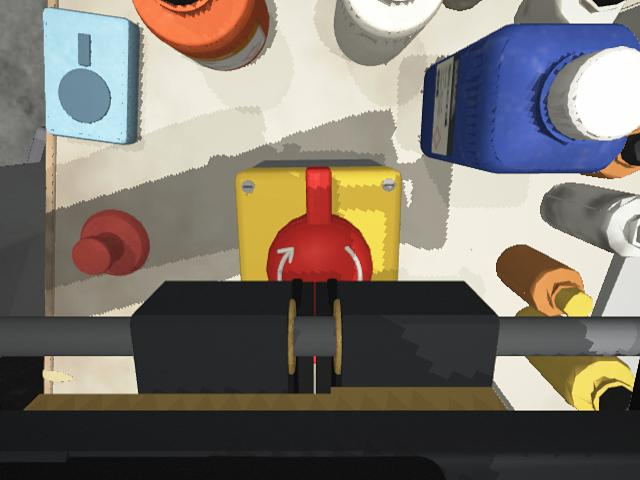

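Run:
```python
from h import *
for z in (.1377,.143,.149,.155,.165): 
    p=proj("side",(.4636,.3822,z));print(z,p,"zoom xy",(p[1]-290)*3.7,(p[0]-120)*3.7)
```

```text
0.1377 [np.float64(214.48400597428176), np.float64(384.76695248546713)] zoom xy 350.6377241962284 349.5908221048425
0.143 [np.float64(212.0176781753671), np.float64(384.99762971287123)] zoom xy 351.4912299376236 340.4654092488583
0.149 [np.float64(209.2050152591945), np.float64(385.26069988684026)] zoom xy 352.464589581309 330.0585564590197
0.155 [np.float64(206.37023499315336), np.float64(385.5258387107866)] zoom xy 353.4456032299105 319.5698694746674
0.165 [np.float64(201.59573831500975), np.float64(385.9724004599787)] zoom xy 355.0978817019212 301.9042317655361
```

Run:
```python
from h import *
print(onplane("side",(202.4,388.6),.143),onplane("side",(202.4,388.6),.138))
i=r.camera_info("wrist");M=np.linalg.inv(i["mount"])
for d in (-.02,0,.025):
  for z in (-.0095,.0095):
    q=M@np.array([d,0,z,1]);print(d,z,q[1]/q[2]*i["fy"]+i["cy"],q[0]/q[2]*i["fx"]+i["cx"])
s=r.read_state();T=np.eye(4);T[:3,:3]=R.from_quat(s["eef_rot"]).as_matrix();T[:3,3]=s["ee_pos"]
for p in [(.463,.3835,.149),(.463,.3835,.143),(.463-.05*.42,.3835+.05*.906,.133),(.463-.05*.42,.3835+.05*.906,.139)]:
    q=M@np.linalg.inv(T)@np.array([*p,1]);print(p,q[1]/q[2]*i["fy"]+i["cy"],q[0]/q[2]*i["fx"]+i["cx"])
```

```text
[0.4699398  0.40815425 0.143     ] [0.47041568 0.41446133 0.138     ]
-0.02 -0.0095 293.36651012366394 315.4402948970638
-0.02 0.0095 338.39443797360235 315.3959875019791
0 -0.0095 275.7693798819672 315.3494401704221
0 0.0095 316.5689489353497 315.31213621632844
0.025 -0.0095 258.4433835742888 315.25998531973295
0.025 0.0095 294.9450508352481 315.2290594223426
(0.463, 0.3835, 0.149) 282.084537171595 315.0698610986642
(0.463, 0.3835, 0.143) 277.686263921791 315.0566164337757
(0.442, 0.4288, 0.133) 170.52456465953077 314.87868188455616
(0.442, 0.4288, 0.139) 171.7754786867876 314.88679753927005
```

Run:
```python
from h import *
im=r.camera("side")[:,:,::-1]
cv2.imwrite("pics/side3.png",cv2.resize(im[150:240,340:430],None,fx=6.6,fy=6.6,interpolation=cv2.INTER_CUBIC))
```

```text
(no output)
```

View pics/side3.png

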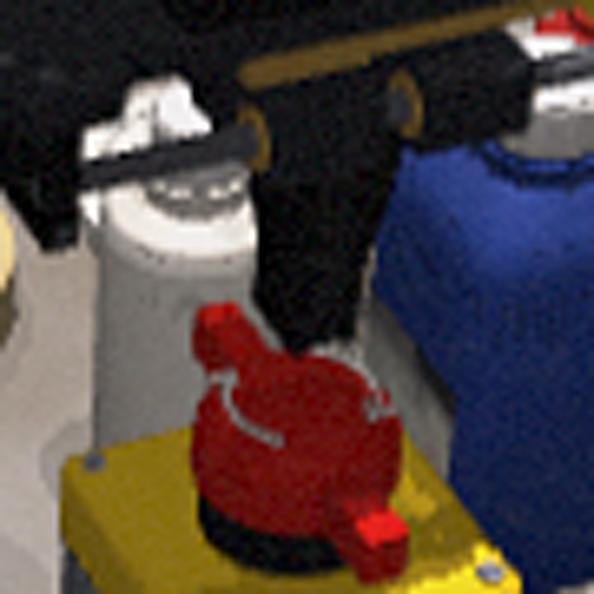

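Force is still nil, and the side view shows the fingertips ending near the dome's upper edge. They look higher than the stated 25 mm offset implies. I'll keep lowering in small steps and watch the force.

```bash
for i in 1 2 3; do python3 -m pendant '[{"translation":[0,0,-0.15],"angular":[0,0,0],"hand":-1},{"translation":[0,0,0],"angular":[0,0,0],"hand":-1}]' | egrep 'pos|force'; done
```

```text
ee_pos: [0.4636, 0.3822, 0.1613]
ft_force: [0.4, 0.5, -0.1]
ee_pos: [0.4636, 0.3822, 0.1597]
ft_force: [-0.2, 1.0, 0.2]
ee_pos: [0.4636, 0.3822, 0.1582]
ft_force: [-0.3, 0.1, -1.1]
```

Run:
```python
from h import *
im=r.camera("side")[:,:,::-1]
cv2.imwrite("pics/side4.png",cv2.resize(im[150:240,340:430],None,fx=6.6,fy=6.6,interpolation=cv2.INTER_CUBIC))
w=r.camera("wrist")[:,:,::-1]
g=np.clip(w[200:420,220:420].astype(float)*1.8,0,255).astype(np.uint8)
cv2.imwrite("pics/wrist4.png",cv2.resize(g,None,fx=2.7,fy=2.7,interpolation=cv2.INTER_CUBIC))
for n in["stop_top","lug_a"]: print(n,[(d["point"],round(d["confidence"],2)) for d in r.mark_of("wrist",n)[:3]])
```

```text
stop_top [([284.0, 318.9], 0.63)]
lug_a [([183.4, 309.6], 0.59), ([241.3, 117.2], 0.58)]
```

View pics/side4.png

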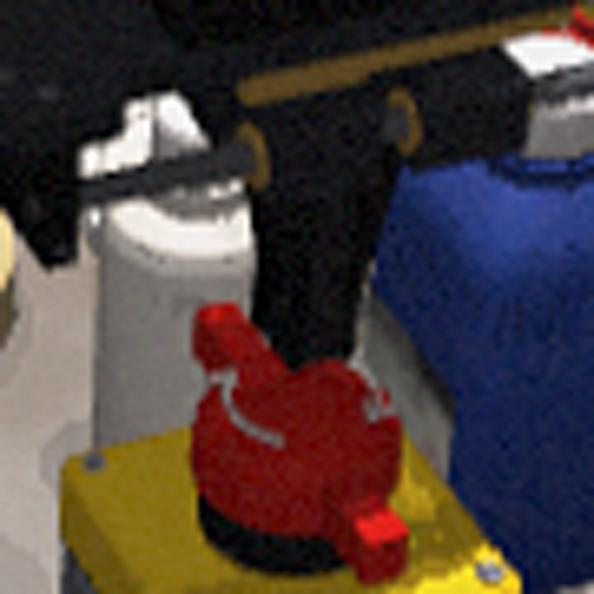

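View pics/wrist4.png

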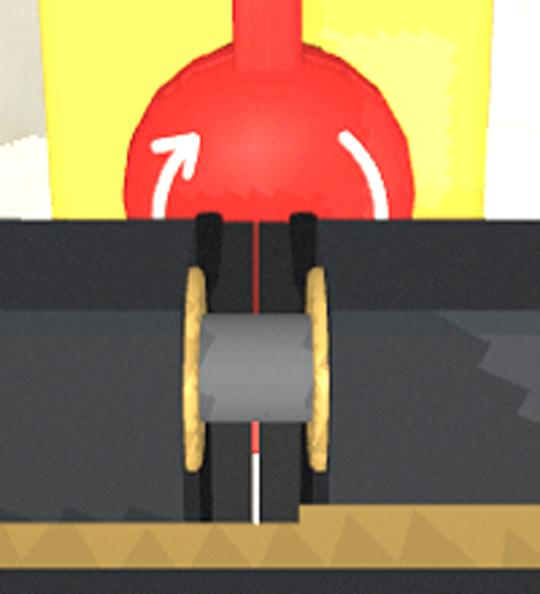

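```bash
for i in 1 2 3 4 5; do python3 -m pendant '[{"translation":[0,0,-0.15],"angular":[0,0,0],"hand":-1},{"translation":[0,0,0],"angular":[0,0,0],"hand":-1}]' | egrep 'pos|force'; done
python3 - <<'E'
from h import *
im=r.camera("side")[:,:,::-1]
cv2.imwrite("pics/side5.png",cv2.resize(im[150:240,340:430],None,fx=6.6,fy=6.6,interpolation=cv2.INTER_CUBIC))
E
```

```text
ee_pos: [0.4637, 0.3822, 0.1568]
ft_force: [-0.5, -0.2, 0.3]
ee_pos: [0.4636, 0.3822, 0.1552]
ft_force: [1.1, -0.5, 0.4]
ee_pos: [0.4636, 0.3822, 0.1537]
ft_force: [-0.3, 0.6, -1.0]
ee_pos: [0.4636, 0.3822, 0.1522]
ft_force: [0.3, -0.0, -0.1]
ee_pos: [0.4636, 0.3822, 0.1508]
ft_force: [0.0, -0.1, 0.0]
```

View pics/side5.png

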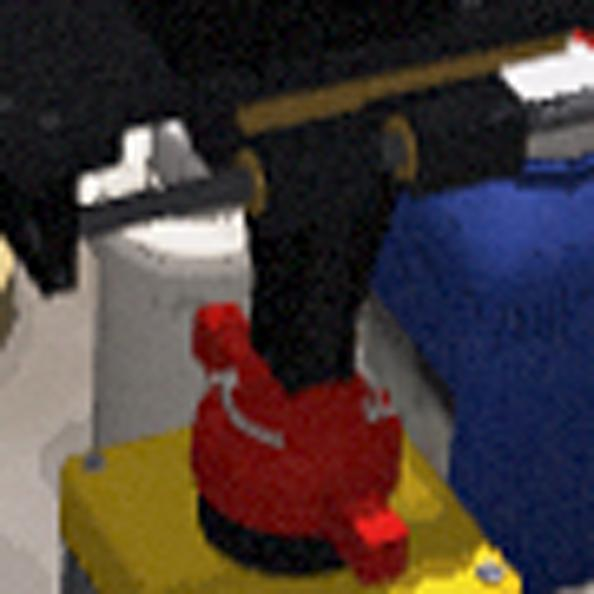

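```bash
for i in 1 2 3 4; do python3 -m pendant '[{"translation":[0,0,-0.15],"angular":[0,0,0],"hand":-1},{"translation":[0,0,0],"angular":[0,0,0],"hand":-1}]' | egrep 'pos|force'; done
python3 - <<'E'
from h import *
im=r.camera("side")[:,:,::-1]
cv2.imwrite("pics/side6.png",cv2.resize(im[150:240,340:430],None,fx=6.6,fy=6.6,interpolation=cv2.INTER_CUBIC))
E
```

```text
ee_pos: [0.4636, 0.3822, 0.1493]
ft_force: [-0.2, 0.5, 1.2]
ee_pos: [0.4636, 0.3822, 0.1478]
ft_force: [-0.4, -0.4, 0.5]
ee_pos: [0.4636, 0.3822, 0.1463]
ft_force: [0.2, 0.2, 0.2]
ee_pos: [0.4636, 0.3822, 0.1447]
ft_force: [-0.1, 0.4, 0.5]
```

View pics/side6.png

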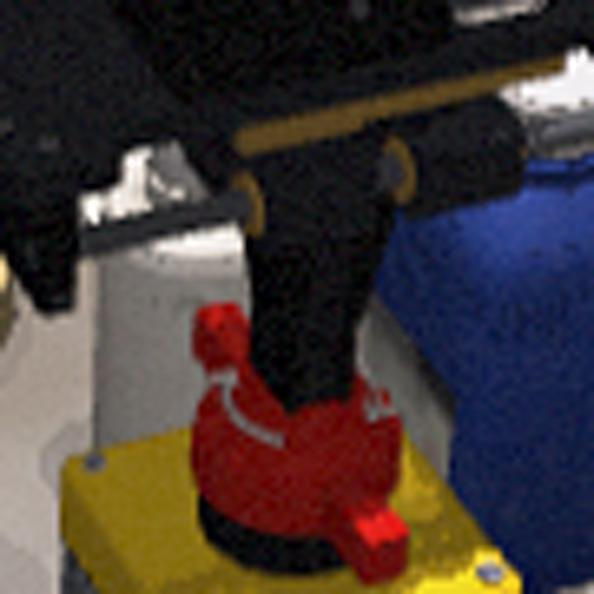

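Run:
```python
from h import *
a=cv2.imread("pics/side1.png"); b=np.ascontiguousarray(r.camera("side")[:,:,::-1]); cv2.imwrite("pics/side7.png",b)
out=np.hstack([cv2.resize(x[180:250,350:420],None,fx=5.6,fy=5.6,interpolation=cv2.INTER_CUBIC) for x in (a,b)])
cv2.imwrite("pics/cmp.png",out)
s=r.read_state();print(s["joint_torque"],s["ft_force"],s["joint_positions"])
for n in["stop_top","lug_a"]: print(n,[(d["point"],round(d["confidence"],2)) for d in r.mark_of("side",n)[:3]])
```

```text
[-3.04161498e-03 -5.87127542e+01  2.99644254e+00 -3.70619273e+01
 -6.31252164e-02  8.48199707e-03  6.73711129e-04] [ 0.65855543 -0.03934119 -0.12310976] [-0.90557147  0.32426394  0.17170601  1.62838298 -0.05858432  1.19400344
 -0.28915086]
stop_top [([209.0, 384.5], 0.9)]
lug_a [([202.8, 370.3], 0.92), ([230.1, 400.2], 0.83)]
```

View pics/cmp.png

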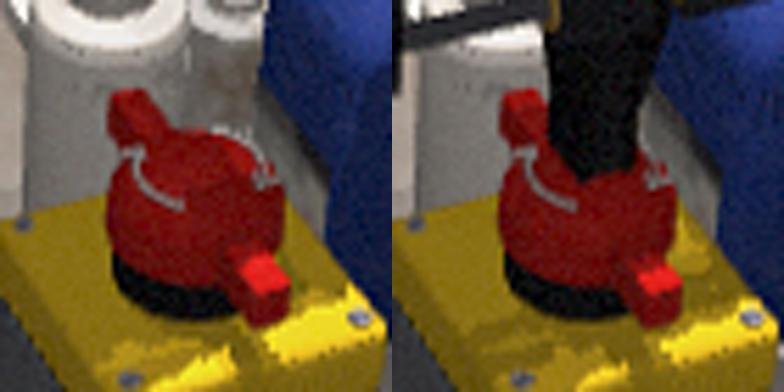

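```bash
for i in 1 2 3 4; do python3 -m pendant '[{"translation":[0,0,-0.15],"angular":[0,0,0],"hand":-1},{"translation":[0,0,0],"angular":[0,0,0],"hand":-1}]' | egrep 'pos|force'; done
python3 - <<'E'
from h import *
im=r.camera("side")[:,:,::-1]
cv2.imwrite("pics/side8.png",cv2.resize(im[180:250,350:420],None,fx=5.6,fy=5.6,interpolation=cv2.INTER_CUBIC))
E
```

```text
ee_pos: [0.4636, 0.3822, 0.1433]
ft_force: [-0.2, 0.3, 0.2]
ee_pos: [0.4637, 0.3823, 0.1419]
ft_force: [-0.1, 0.0, 0.1]
ee_pos: [0.4638, 0.3823, 0.1406]
ft_force: [-0.1, -0.2, 1.9]
ee_pos: [0.4638, 0.3823, 0.139]
ft_force: [-0.0, -0.7, 2.6]
```

View pics/side8.png

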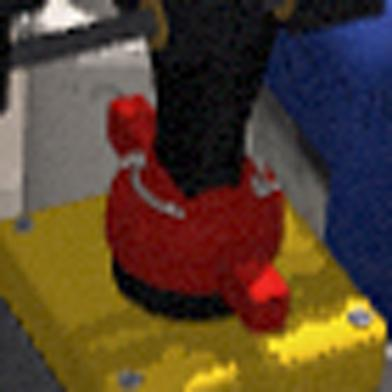

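```bash
for i in 1 2 3 4; do python3 -m pendant '[{"translation":[0,0,-0.15],"angular":[0,0,0],"hand":-1},{"translation":[0,0,0],"angular":[0,0,0],"hand":-1}]' | egrep 'pos|force'; done
python3 - <<'E'
from h import *
im=r.camera("side")[:,:,::-1]
cv2.imwrite("pics/side9.png",cv2.resize(im[180:250,350:420],None,fx=5.6,fy=5.6,interpolation=cv2.INTER_CUBIC))
E
```

```text
ee_pos: [0.4637, 0.3823, 0.1374]
ft_force: [-0.4, 0.0, 2.6]
ee_pos: [0.4637, 0.3823, 0.1358]
ft_force: [0.6, 0.6, 2.8]
ee_pos: [0.4639, 0.3824, 0.1353]
ft_force: [-2.0, -2.0, 9.4]
ee_pos: [0.4641, 0.3825, 0.1351]
ft_force: [-6.5, -5.1, 19.9]
```

View pics/side9.png

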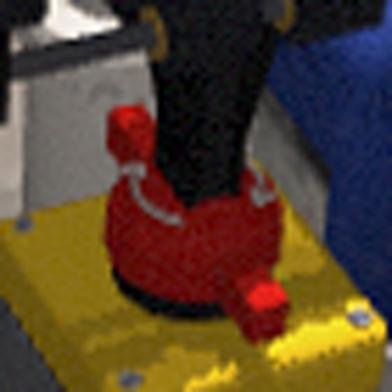

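Bottomed at TCP z = 0.1353 with 20 N, and the side picture shows the head lower. The true closed tip therefore sits about 8 mm above the TCP, not 25 mm below it. I'll lift off and check the body clearance before going to the lug.

```bash
python3 -m pendant '[{"translation":[0,0,0],"angular":[0,0,0],"hand":-1},{"translation":[0,0,1],"angular":[0,0,0],"hand":-1},{"translation":[0,0,2],"angular":[0,0,0],"hand":-1},{"translation":[0,0,0],"angular":[0,0,0],"hand":-1}]'
python3 - <<'E'
from h import *
im=r.camera("side")[:,:,::-1]
cv2.imwrite("pics/side10.png",cv2.resize(im[100:260,300:460],None,fx=3.7,fy=3.7,interpolation=cv2.INTER_CUBIC))
np.set_printoptions(precision=4,suppress=True)
for z in (.17,.19,.2,.21,.22,.23): print(z,onplane("side",(150+305/6.6,340+60/6.6),z), "TCP z was .1447")
w=r.camera("wrist")[:,:,::-1]; cv2.imwrite("pics/wrist10.png",w)
print([(d["point"],round(d["confidence"],2)) for d in r.mark_of("wrist","lug_a")[:3]])
E
```

```text
time: 8.7
ee_pos: [0.4646, 0.383, 0.1652]
eef_rot: [0.382, 0.595, -0.38, 0.596]
ft_force: [0.7, 0.1, 0.0]
width: 0.0004
0.17 [0.4032 0.3857 0.17  ] TCP z was .1447
0.19 [0.4034 0.3601 0.19  ] TCP z was .1447
0.2 [0.4034 0.3473 0.2   ] TCP z was .1447
0.21 [0.4035 0.3345 0.21  ] TCP z was .1447
0.22 [0.4036 0.3217 0.22  ] TCP z was .1447
0.23 [0.4037 0.3089 0.23  ] TCP z was .1447
[([183.9, 306.5], 0.73)]
```

View pics/side10.png

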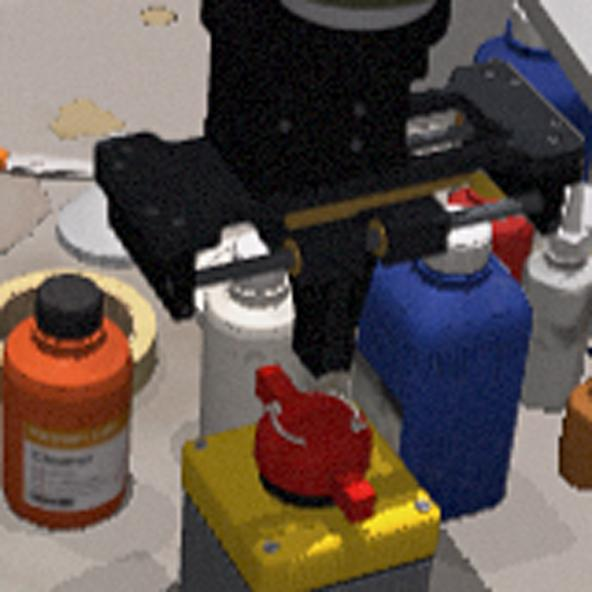

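View pics/wrist10.png

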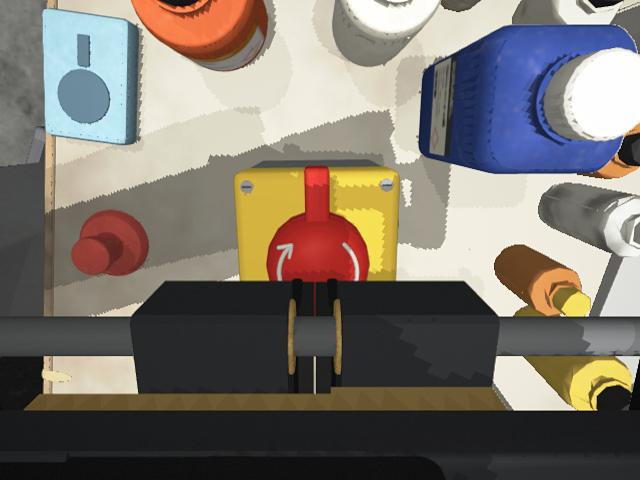

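```bash
python3 -m pendant '[{"translation":[-2.4,1.2,0],"angular":[0,0,0],"hand":-1},{"translation":[-2.4,1.2,0],"angular":[0,0,0],"hand":-1},{"translation":[0,0,-1.5],"angular":[0,0,0],"hand":-1},{"translation":[0,0,-1.5],"angular":[0,0,0],"hand":-1},{"translation":[0,0,0],"angular":[0,0,0],"hand":-1},{"translation":[0,0,0],"angular":[0,0,0],"hand":-1}]'
python3 - <<'E'
from h import *
im=r.camera("side")[:,:,::-1]
cv2.imwrite("pics/side11.png",cv2.resize(im[140:260,320:440],None,fx=4.9,fy=4.9,interpolation=cv2.INTER_CUBIC))
w=r.camera("wrist")[:,:,::-1]; cv2.imwrite("pics/wrist11.png",w)
E
```

```text
time: 9.45
ee_pos: [0.4163, 0.4052, 0.1321]
eef_rot: [0.381, 0.595, -0.382, 0.595]
ft_force: [0.3, -0.3, -0.1]
width: 0.0004
```

View pics/side11.png

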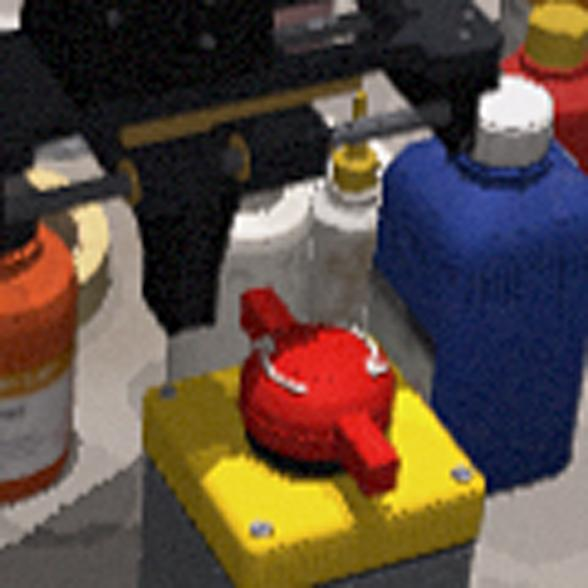

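View pics/wrist11.png

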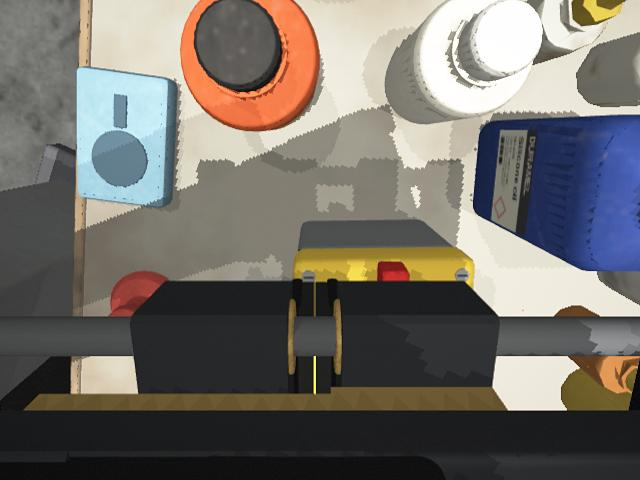

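```bash
python3 - <<'E'
from h import *
for z in (.107,.12,.13,.14,.15): print(z,[round(v,1) for v in proj("side",(.4163,.4052,z))])
E
python3 -m pendant '[{"translation":[0,0.1,-1],"angular":[0,0,0],"hand":-1},{"translation":[0,0.1,-0.6],"angular":[0,0,0],"hand":-1},{"translation":[0,0,0],"angular":[0,0,0],"hand":-1}]'
python3 - <<'E'
from h import *
im=r.camera("side")[:,:,::-1]
cv2.imwrite("pics/side12.png",cv2.resize(im[140:260,320:440],None,fx=4.9,fy=4.9,interpolation=cv2.INTER_CUBIC))
E
```

```text
0.107 [np.float64(218.4), np.float64(355.8)]
0.12 [np.float64(212.6), np.float64(356.1)]
0.13 [np.float64(208.1), np.float64(356.4)]
0.14 [np.float64(203.5), np.float64(356.6)]
0.15 [np.float64(198.8), np.float64(356.9)]
time: 9.85
ee_pos: [0.4152, 0.4079, 0.1157]
eef_rot: [0.381, 0.596, -0.382, 0.595]
ft_force: [-0.8, -0.1, 0.0]
width: 0.0006
```

View pics/side12.png

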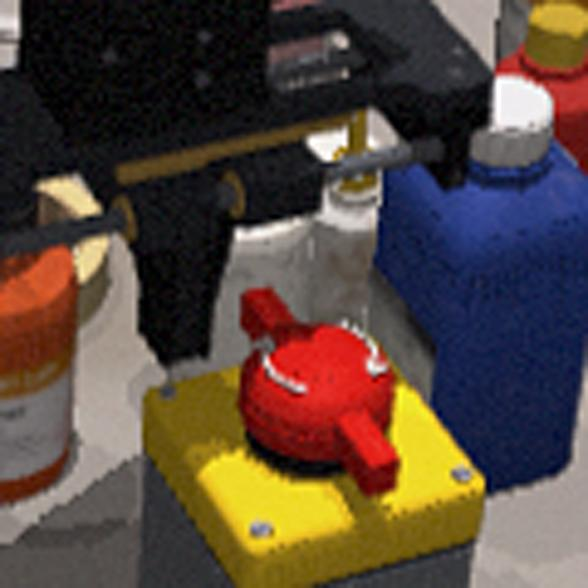

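Run:
```python
from h import *
np.set_printoptions(precision=3,suppress=True)
for z in (.15,.17,.19,.21): print(z,onplane("top",(126,211),z),onplane("side",(161,424),z))
```

```text
0.15 [0.533 0.506 0.15 ] [0.535 0.524 0.15 ]
0.17 [0.528 0.502 0.17 ] [0.531 0.495 0.17 ]
0.19 [0.522 0.498 0.19 ] [0.527 0.466 0.19 ]
0.21 [0.516 0.494 0.21 ] [0.523 0.437 0.21 ]
```

```bash
python3 -m pendant '[{"translation":[0.5,0.2,-0.4],"angular":[0,0,0],"hand":-1},{"translation":[0.3,0.15,0],"angular":[0,0,0],"hand":-1},{"translation":[0.2,0.1,0],"angular":[0,0,0],"hand":-1},{"translation":[0,0,0],"angular":[0,0,0],"hand":-1}]'
python3 - <<'E'
from h import *
np.set_printoptions(precision=2,suppress=True)
im=r.camera("side")[:,:,::-1]
cv2.imwrite("pics/side13.png",cv2.resize(im[140:260,320:440],None,fx=4.9,fy=4.9,interpolation=cv2.INTER_CUBIC))
ax=np.array([.464,.383]); p=r.read_state()["ee_pos"][:2]; print(p)
prev=p
v=p-ax;tan=np.array([.907,.421]);rad=np.array([-.421,.907]);print("rad",v@rad*1e3,"tan",v@tan*1e3)
for a in range(4,50,4):
    t=-np.radians(a);q=ax+np.array([[np.cos(t),-np.sin(t)],[np.sin(t),np.cos(t)]])@v;print(a,(q-prev)*100);prev=q
E
```

```text
time: 10.3
ee_pos: [0.4261, 0.4129, 0.113]
eef_rot: [0.381, 0.595, -0.381, 0.596]
ft_force: [-0.1, 0.1, 0.8]
width: 0.0004
[0.43 0.41]
rad 43.097925743122445 tan -21.963377918768217
4 [0.22 0.26]
8 [0.23 0.24]
12 [0.25 0.23]
16 [0.27 0.21]
20 [0.28 0.19]
24 [0.29 0.17]
28 [0.3  0.15]
32 [0.31 0.13]
36 [0.32 0.1 ]
40 [0.33 0.08]
44 [0.33 0.06]
48 [0.34 0.03]
```

View pics/side13.png

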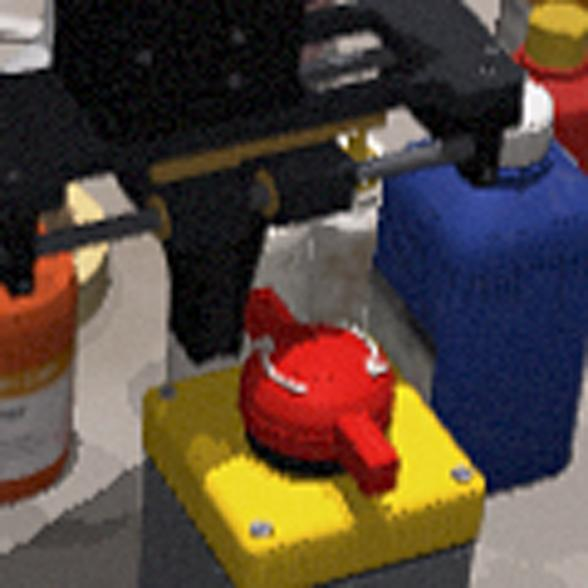

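The finger stands beside the far lug, close to contact and clear of the rim. Now I'll push it round in an arc.

```bash
python3 -m pendant '[{"translation":[0.22,0.26,0],"angular":[0,0,-4],"hand":-1},{"translation":[0.23,0.24,0],"angular":[0,0,-4],"hand":-1},{"translation":[0.25,0.23,0],"angular":[0,0,-4],"hand":-1},{"translation":[0,0,0],"angular":[0,0,0],"hand":-1}]'
python3 - <<'E'
from h import *
im=r.camera("side")[:,:,::-1]
cv2.imwrite("pics/side14.png",cv2.resize(im[140:260,320:440],None,fx=4.9,fy=4.9,interpolation=cv2.INTER_CUBIC))
E
```

```text
time: 10.75
ee_pos: [0.4326, 0.4202, 0.113]
eef_rot: [0.442, 0.552, -0.442, 0.552]
ft_force: [-0.6, -1.2, 0.5]
width: 0.0001
```

View pics/side14.png

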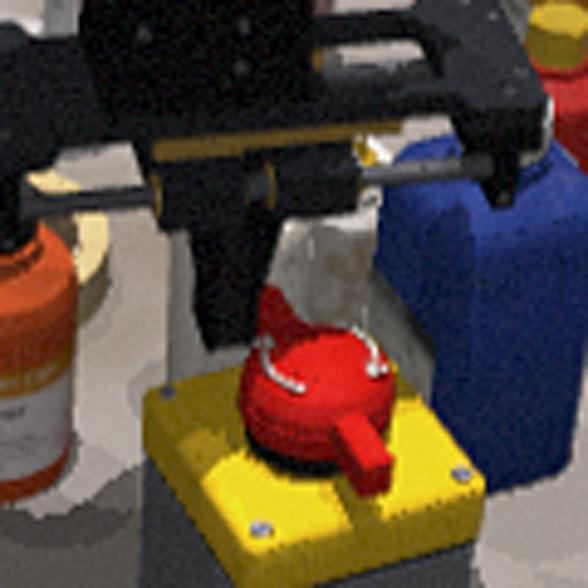

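```bash
python3 -m pendant '[{"translation":[0.27,0.21,0],"angular":[0,0,-4],"hand":-1},{"translation":[0.28,0.19,0],"angular":[0,0,-4],"hand":-1},{"translation":[0.29,0.17,0],"angular":[0,0,-4],"hand":-1},{"translation":[0.3,0.15,0],"angular":[0,0,-4],"hand":-1},{"translation":[0,0,0],"angular":[0,0,0],"hand":-1}]'
python3 -m pendant '[{"translation":[0.31,0.13,0],"angular":[0,0,-4],"hand":-1},{"translation":[0.32,0.1,0],"angular":[0,0,-4],"hand":-1},{"translation":[0,0,0],"angular":[0,0,0],"hand":-1}]'
python3 - <<'E'
from h import *
im=r.camera("side")[:,:,::-1]
cv2.imwrite("pics/side15.png",cv2.resize(im[140:260,320:440],None,fx=4.9,fy=4.9,interpolation=cv2.INTER_CUBIC))
p=r.read_state()["ee_pos"][:2]-np.array([.464,.383]);print(np.degrees(np.arctan2(p[1],p[0])),np.hypot(*p))
E
```

```text
time: 11.3
ee_pos: [0.4437, 0.4278, 0.1132]
eef_rot: [0.514, 0.486, -0.514, 0.486]
ft_force: [-1.6, 0.7, 1.9]
width: 0.0006
time: 11.6
ee_pos: [0.4502, 0.43, 0.1132]
eef_rot: [0.546, 0.449, -0.546, 0.449]
ft_force: [-1.5, 1.0, 0.9]
width: 0.0001
106.49028354704136 0.04891743157445023
```

View pics/side15.png

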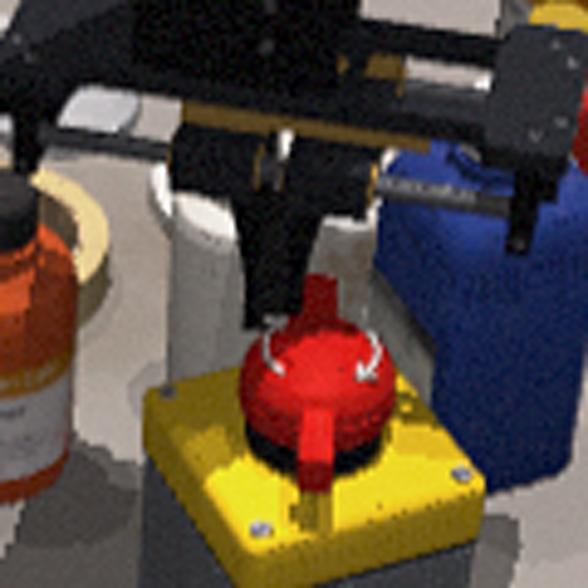

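```bash
python3 -m pendant '[{"translation":[0.16,0.04,0],"angular":[0,0,-2],"hand":-1},{"translation":[0.16,0.04,0],"angular":[0,0,-2],"hand":-1},{"translation":[0,0,0],"angular":[0,0,0],"hand":-1}]'
python3 -m pendant '[{"translation":[0.16,0.03,0],"angular":[0,0,-2],"hand":-1},{"translation":[0,0,0],"angular":[0,0,0],"hand":-1}]'
```

```text
time: 11.95
ee_pos: [0.4534, 0.4306, 0.1131]
eef_rot: [0.561, 0.43, -0.561, 0.43]
ft_force: [-2.4, 1.9, 2.3]
width: 0.0004
time: 12.15
ee_pos: [0.4551, 0.4308, 0.113]
eef_rot: [0.569, 0.42, -0.569, 0.42]
ft_force: [-1.9, 2.3, 2.2]
width: 0.0002
```

```bash
for i in 1 2 3; do python3 -m pendant '[{"translation":[0.16,0.02,0],"angular":[0,0,-1],"hand":-1},{"translation":[0,0,0],"angular":[0,0,0],"hand":-1}]'|egrep 'pos|force'; done
python3 - <<'E'
from h import *
im=r.camera("side")[:,:,::-1]
cv2.imwrite("pics/side16.png",cv2.resize(im[140:260,320:440],None,fx=4.9,fy=4.9,interpolation=cv2.INTER_CUBIC))
E
```

```text
ee_pos: [0.4569, 0.4309, 0.113]
ft_force: [-1.8, 2.4, 1.9]
ee_pos: [0.4586, 0.431, 0.1129]
ft_force: [-1.7, 1.6, 1.8]
ee_pos: [0.4591, 0.4312, 0.1128]
ft_force: [-6.2, -0.2, 4.1]
```

View pics/side16.png

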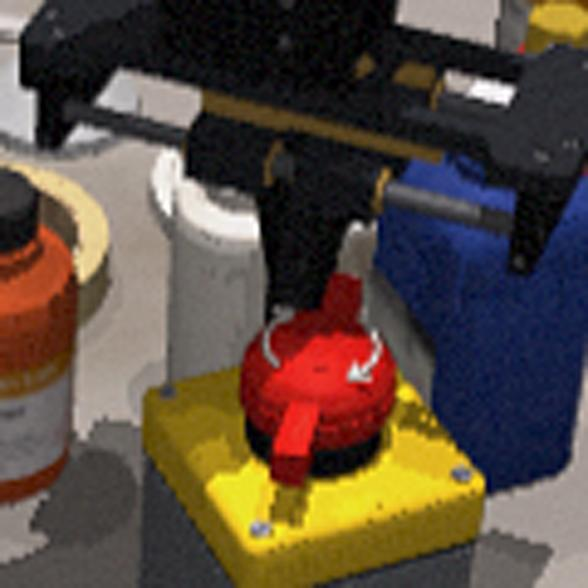

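```bash
python3 -m pendant '[{"translation":[0.15,0,0],"angular":[0,0,0],"hand":-1},{"translation":[0,0,0],"angular":[0,0,0],"hand":-1},{"translation":[0,0,0],"angular":[0,0,0],"hand":-1}]'
python3 - <<'E'
from h import *
a=cv2.imread("pics/side1.png"); b=r.camera("side")[:,:,::-1]
cv2.imwrite("pics/cmp2.png",np.hstack([cv2.resize(x[180:250,350:420],None,fx=5.6,fy=5.6,interpolation=cv2.INTER_CUBIC) for x in (a,b)]))
E
```

```text
time: 13.1
ee_pos: [0.4596, 0.4312, 0.1126]
eef_rot: [-0.579, -0.405, 0.581, -0.404]
ft_force: [-9.9, -1.1, 5.7]
width: 0.0004
```

View pics/cmp2.png

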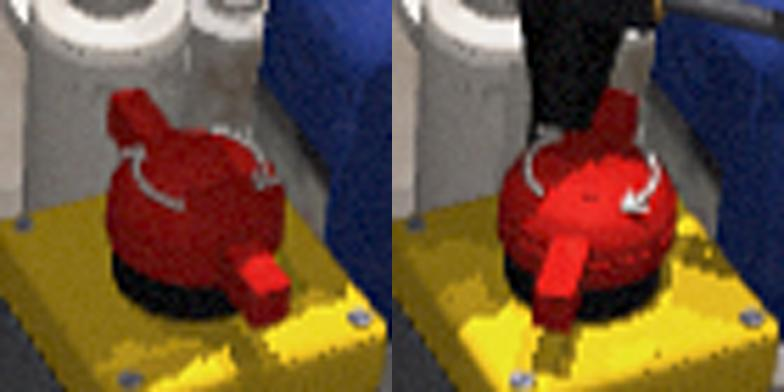

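Head height matches the original "out" height and the force rose to 10 N at the hard stop. I'll back the finger off and lift.

```bash
python3 -m pendant '[{"translation":[-0.5,0,0],"angular":[0,0,0],"hand":-1},{"translation":[-1.2,0,0],"angular":[0,0,0],"hand":-1},{"translation":[-1.5,0,0],"angular":[0,0,0],"hand":-1},{"translation":[-1.8,0,0],"angular":[0,0,0],"hand":-1},{"translation":[0,0,1],"angular":[0,0,0],"hand":-1},{"translation":[0,0,3],"angular":[0,0,0],"hand":-1},{"translation":[0,0,4],"angular":[0,0,0],"hand":-1},{"translation":[0,0,3],"angular":[0,0,0],"hand":-1},{"translation":[0,0,0],"angular":[0,0,0],"hand":-1},{"translation":[0,0,0],"angular":[0,0,0],"hand":-1}]'
python3 - <<'E'
from h import *
a=cv2.imread("pics/side1.png"); b=r.camera("side")[:,:,::-1]
cv2.imwrite("pics/cmp3.png",np.hstack([cv2.resize(x[180:250,350:420],None,fx=5.6,fy=5.6,interpolation=cv2.INTER_CUBIC) for x in (a,b)]))
for n in["stop_top","lug_a","reset_button_top"]: print(n,[(d["point"],round(d["confidence"],2)) for d in r.mark_of("side",n)[:3]])
M=R.from_quat(r.read_state()["eef_rot"]).as_matrix();print(M)
E
```

```text
time: 14.15
ee_pos: [0.412, 0.4312, 0.2239]
eef_rot: [0.581, 0.404, -0.58, 0.404]
ft_force: [0.1, 0.3, -0.7]
width: -0.0
stop_top [([209.4, 386.6], 0.68), ([270.7, 380.8], 0.4)]
lug_a [([228.8, 399.2], 0.81), ([206.0, 371.2], 0.7)]
reset_button_top [([307.2, 392.0], 0.73)]
[[-9.48912051e-04  9.38165395e-01 -3.46186065e-01]
 [-1.68852580e-03 -3.46187231e-01 -9.38163925e-01]
 [-9.99998124e-01 -3.05690953e-04  1.91261771e-03]]
```

View pics/cmp3.png

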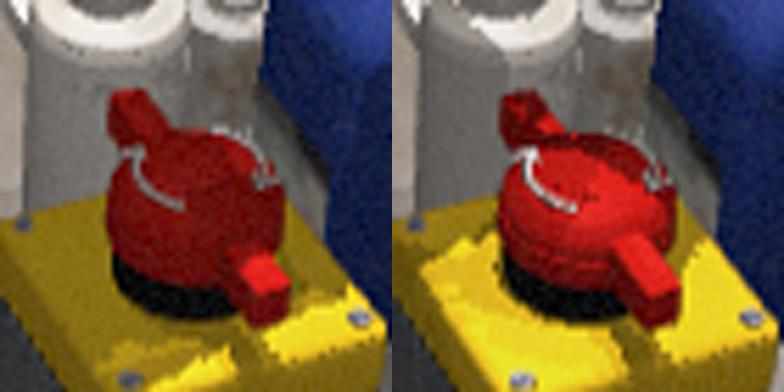

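Run:
```python
from h import *
def edges(x):
    x=x[180:250,350:420].astype(float); red=x[:,:,2]/(x.sum(2)+1)
    return red
b=np.mean([r.camera("side")[:,:,::-1].astype(float) for _ in range(2)],0)
for nm,x in [("0",cv2.imread("pics/side0.png")),("1",cv2.imread("pics/side1.png")),("7",cv2.imread("pics/side7.png")),("now",b)]:
    m=edges(x)>.6
    # lower boundary of rim per column, (cols 20..38), and lug1 lower boundary
    low=[np.where(m[:,c])[0].max()+180 for c in range(20,52,2)]
    up=[np.where(m[:,c])[0].min()+180 for c in range(20,52,2)]
    print(nm,low,up,np.mean(low),np.mean(up),m.sum())
```

```text
0 [np.int64(224), np.int64(226), np.int64(227), np.int64(229), np.int64(234), np.int64(230), np.int64(230), np.int64(235), np.int64(230), np.int64(230), np.int64(232), np.int64(234), np.int64(237), np.int64(237), np.int64(237), np.int64(236)] [np.int64(197), np.int64(196), np.int64(196), np.int64(197), np.int64(200), np.int64(202), np.int64(203), np.int64(203), np.int64(203), np.int64(204), np.int64(205), np.int64(206), np.int64(207), np.int64(214), np.int64(209), np.int64(214)] 231.75 203.5 840
1 [np.int64(225), np.int64(226), np.int64(233), np.int64(233), np.int64(230), np.int64(230), np.int64(230), np.int64(231), np.int64(230), np.int64(231), np.int64(232), np.int64(235), np.int64(237), np.int64(237), np.int64(237), np.int64(236)] [np.int64(197), np.int64(196), np.int64(196), np.int64(198), np.int64(200), np.int64(203), np.int64(204), np.int64(204), np.int64(204), np.int64(204), np.int64(205), np.int64(206), np.int64(207), np.int64(214), np.int64(210), np.int64(214)] 232.0625 203.875 839
7 [np.int64(225), np.int64(226), np.int64(228), np.int64(229), np.int64(229), np.int64(230), n
[... 217 characters left out ...]
4(191), np.int64(194), np.int64(210), np.int64(197), np.int64(211), np.int64(211), np.int64(210), np.int64(210), np.int64(207), np.int64(214), np.int64(210), np.int64(214)] 231.375 204.125 750
now [np.int64(225), np.int64(227), np.int64(228), np.int64(229), np.int64(230), np.int64(230), np.int64(231), np.int64(231), np.int64(231), np.int64(231), np.int64(233), np.int64(235), np.int64(237), np.int64(238), np.int64(237), np.int64(236)] [np.int64(197), np.int64(197), np.int64(197), np.int64(198), np.int64(200), np.int64(203), np.int64(204), np.int64(204), np.int64(204), np.int64(204), np.int64(205), np.int64(206), np.int64(208), np.int64(214), np.int64(210), np.int64(214)] 231.8125 204.0625 831
```

Run:
```python
from h import *
def g(x): 
    x=x.astype(float); return x[:,:,2]/(x.sum(2)+1)
def cross(m,c,rows,up):
    col=m[:,c]; rr=rows if up else rows[::-1]
    for a,b in zip(rr[:-1],rr[1:]):
        if col[a]<.62<=col[b]: return a+(b-a)*(.62-col[a])/(col[b]-col[a])
    return np.nan
b=[r.camera("side")[:,:,::-1] for _ in range(3)]
S={}
for nm,x in [("0",cv2.imread("pics/side0.png")),("1",cv2.imread("pics/side1.png")),("7",cv2.imread("pics/side7.png")),("now",np.mean(b,0))]:
    m=g(x)
    S[nm]=np.array([cross(m,c,list(range(190,212)),True) for c in range(371,376)]+[cross(m,c,list(range(222,245)),False) for c in range(392,402)])
for k in S: print(k,np.round(S[k]-S["0"],2),np.nanmedian(S[k]-S["0"]))
print(r.read_state()["time"])
```

```text
0 [0. 0. 0. 0. 0. 0. 0. 0. 0. 0. 0. 0. 0. 0. 0.] 0.0
1 [ 0.4   0.07  0.21  0.01  0.13  0.31  0.23 -0.3   0.06  0.02  0.1   0.3
  0.29 -0.11  4.06] 0.1312853023956393
7 [ 0.45  0.05  0.11 -0.08  0.08 -0.28  0.51 -0.13  0.36  0.32  0.44  0.52
  0.47  0.33  3.6 ] 0.32878523591148223
now [ 0.76  0.58  0.81  0.89  0.71  0.44  0.74 -0.03  0.56  0.32  0.35  0.76
  0.26 -0.28  0.23] 0.5596738309087357
14.6
```

The head is back at rest, but subpixel comparison suggests it may sit about 0.5–0.9 mm low, where the limit is 1.5 mm. There is plenty of time, so I'll repeat the twist once with a slight upward drag at the end, to be sure it is fully out.

```bash
python3 -m pendant '[{"translation":[0,-0.4,0],"angular":[0,0,7.5],"hand":-1},{"translation":[0,-0.4,0],"angular":[0,0,7.5],"hand":-1},{"translation":[0,-0.4,0],"angular":[0,0,7.5],"hand":-1},{"translation":[0,-0.4,0],"angular":[0,0,7.5],"hand":-1},{"translation":[0.1,-0.4,0],"angular":[0,0,7.5],"hand":-1},{"translation":[0.1,-0.3,0],"angular":[0,0,7.5],"hand":-1},{"translation":[0,0,-3],"angular":[0,0,0],"hand":-1},{"translation":[0,0,-3],"angular":[0,0,0],"hand":-1},{"translation":[0,0,0],"angular":[0,0,0],"hand":-1}]'
python3 -c "
from h import *
print(R.from_quat(r.read_state()['eef_rot']).as_matrix().round(3))"
```

```text
time: 15.5
ee_pos: [0.4119, 0.4065, 0.1591]
eef_rot: [0.379, 0.596, -0.384, 0.595]
ft_force: [0.1, 0.5, -0.2]
width: 0.0005
[[-0.004  0.908  0.419]
 [-0.005  0.419 -0.908]
 [-1.    -0.006  0.003]]
```

```bash
python3 -m pendant '[{"translation":[0,0.1,-2],"angular":[0,0,0],"hand":-1},{"translation":[0,0,-2],"angular":[0,0,0],"hand":-1},{"translation":[0,0,-0.5],"angular":[0,0,0],"hand":-1},{"translation":[0.5,0.2,0],"angular":[0,0,0],"hand":-1},{"translation":[0.5,0.2,0],"angular":[0,0,0],"hand":-1},{"translation":[0.4,0.15,0],"angular":[0,0,0],"hand":-1},{"translation":[0,0,0],"angular":[0,0,0],"hand":-1}]'
python3 -m pendant '[{"translation":[0.22,0.26,0],"angular":[0,0,-4],"hand":-1},{"translation":[0.23,0.24,0],"angular":[0,0,-4],"hand":-1},{"translation":[0.25,0.23,0],"angular":[0,0,-4],"hand":-1},{"translation":[0.27,0.21,0],"angular":[0,0,-4],"hand":-1},{"translation":[0.28,0.19,0],"angular":[0,0,-4],"hand":-1},{"translation":[0.29,0.17,0],"angular":[0,0,-4],"hand":-1},{"translation":[0.3,0.15,0],"angular":[0,0,-4],"hand":-1},{"translation":[0.31,0.13,0],"angular":[0,0,-4],"hand":-1},{"translation":[0.32,0.1,0],"angular":[0,0,-4],"hand":-1},{"translation":[0.32,0.08,0],"angular":[0,0,-4],"hand":-1},{"translation":[0,0,0],"angular":[0,0,0],"hand":-1}]'
```

```text
time: 16.2
ee_pos: [0.4286, 0.4152, 0.1188]
eef_rot: [0.382, 0.595, -0.381, 0.596]
ft_force: [0.4, 0.1, 0.1]
width: 0.0003
time: 17.3
ee_pos: [0.4555, 0.4325, 0.1182]
eef_rot: [-0.562, -0.429, 0.562, -0.429]
ft_force: [-1.4, -0.2, 0.4]
width: 0.0006
```

```bash
python3 -m pendant '[{"translation":[0.2,0.02,0],"angular":[0,0,-2],"hand":-1},{"translation":[0.2,0,0],"angular":[0,0,-2],"hand":-1},{"translation":[0,0,0],"angular":[0,0,0],"hand":-1}]'|egrep 'pos|force'
python3 -m pendant '[{"translation":[0.15,0,0],"angular":[0,0,0],"hand":-1},{"translation":[0,0,0],"angular":[0,0,0],"hand":-1}]'|egrep 'pos|force'
python3 -m pendant '[{"translation":[0,0,0.15],"angular":[0,0,0],"hand":-1},{"translation":[0,0,0.2],"angular":[0,0,0],"hand":-1},{"translation":[0,0,0],"angular":[0,0,0],"hand":-1}]'|egrep 'pos|force'
```

```text
ee_pos: [0.4593, 0.4329, 0.1182]
ft_force: [-2.5, 0.4, 1.3]
ee_pos: [0.4598, 0.433, 0.1181]
ft_force: [-6.9, -0.2, 3.4]
ee_pos: [0.46, 0.4327, 0.1211]
ft_force: [-5.0, 1.6, -3.4]
```

```bash
python3 -m pendant '[{"translation":[-0.5,0,0],"angular":[0,0,0],"hand":-1},{"translation":[-1.5,0,0],"angular":[0,0,0],"hand":-1},{"translation":[-2,0,0],"angular":[0,0,0],"hand":-1},{"translation":[-1,0,0],"angular":[0,0,0],"hand":-1},{"translation":[0,0,2],"angular":[0,0,0],"hand":-1},{"translation":[0,0,4],"angular":[0,0,0],"hand":-1},{"translation":[0,0,4],"angular":[0,0,0],"hand":-1},{"translation":[0,0,0],"angular":[0,0,0],"hand":-1},{"translation":[0,0,0],"angular":[0,0,0],"hand":-1}]'
python3 - <<'E'
from h import *
def g(x): 
    x=x.astype(float); return x[:,:,2]/(x.sum(2)+1)
def cross(m,c,rows,up):
    col=m[:,c]; rr=rows if up else rows[::-1]
    for a,b in zip(rr[:-1],rr[1:]):
        if col[a]<.62<=col[b]: return a+(b-a)*(.62-col[a])/(col[b]-col[a])
    return np.nan
b=[r.camera("side")[:,:,::-1] for _ in range(3)]
cv2.imwrite("pics/side20.png",b[0])
S={}
for nm,x in [("0",cv2.imread("pics/side0.png")),("1",cv2.imread("pics/side1.png")),("now",np.mean(b,0))]:
    m=g(x)
    S[nm]=np.array([cross(m,c,list(range(190,212)),True) for c in range(371,376)]+[cross(m,c,list(range(222,245)),False) for c in range(392,402)])
for k in S: print(k,np.round(S[k]-S["0"],2),np.nanmedian(S[k]-S["0"]))
print(r.read_state()["time"])
E
```

```text
time: 19.0
ee_pos: [0.4119, 0.4327, 0.2227]
eef_rot: [0.578, 0.409, -0.576, 0.409]
ft_force: [-0.2, 0.0, -0.7]
width: 0.0002
0 [0. 0. 0. 0. 0. 0. 0. 0. 0. 0. 0. 0. 0. 0. 0.] 0.0
1 [ 0.4   0.07  0.21  0.01  0.13  0.31  0.23 -0.3   0.06  0.02  0.1   0.3
  0.29 -0.11  4.06] 0.1312853023956393
now [ 0.46  0.15  0.24  0.01  0.2   0.15  0.04 -0.23  0.1  -0.04  0.04  0.04
  0.15 -0.12 -0.33] 0.04490142396392116
19.15
```

View pics/side20.png

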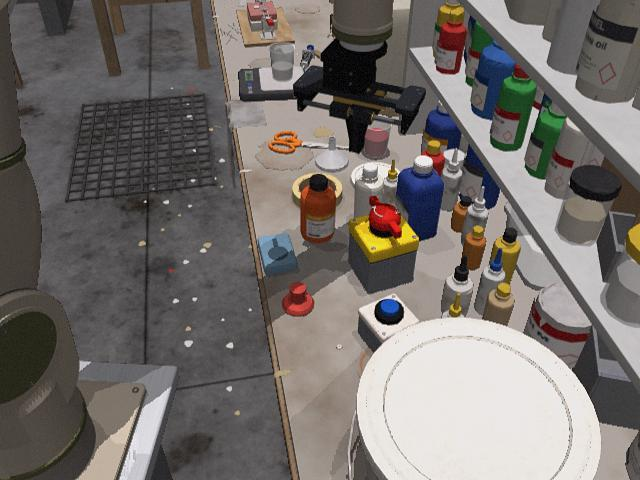

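The head now matches its starting height within about 0.1 px and is back at rest, and the loose things are unmoved. Next is the blue button.

```bash
python3 -m pendant '[{"translation":[1,-2,0],"angular":[0,0,5],"hand":-1},{"translation":[1,-3,0],"angular":[0,0,5],"hand":-1},{"translation":[1,-3,0],"angular":[0,0,5],"hand":-1},{"translation":[1,-3,0],"angular":[0,0,5],"hand":-1},{"translation":[1,-3,0],"angular":[0,0,5],"hand":-1},{"translation":[1,-3,0],"angular":[0,0,5],"hand":-1},{"translation":[0.3,-2,0],"angular":[0,0,0],"hand":-1},{"translation":[0,-1,-1],"angular":[0,0,0],"hand":-1},{"translation":[0,0,-3],"angular":[0,0,0],"hand":-1},{"translation":[0,0,-3],"angular":[0,0,0],"hand":-1},{"translation":[0,0,0],"angular":[0,0,0],"hand":-1},{"translation":[0,0,0],"angular":[0,0,0],"hand":-1}]'
python3 - <<'E'
from h import *
im=r.camera("side")[:,:,::-1]
cv2.imwrite("pics/side21.png",cv2.resize(im[200:360,310:470],None,fx=3.7,fy=3.7,interpolation=cv2.INTER_CUBIC))
cv2.imwrite("pics/wrist21.png",r.camera("wrist")[:,:,::-1])
E
```

```text
time: 20.35
ee_pos: [0.4733, 0.2329, 0.1511]
eef_rot: [0.45, 0.545, -0.451, 0.545]
ft_force: [-0.6, -0.1, 0.5]
width: 0.0004
```

View pics/side21.png

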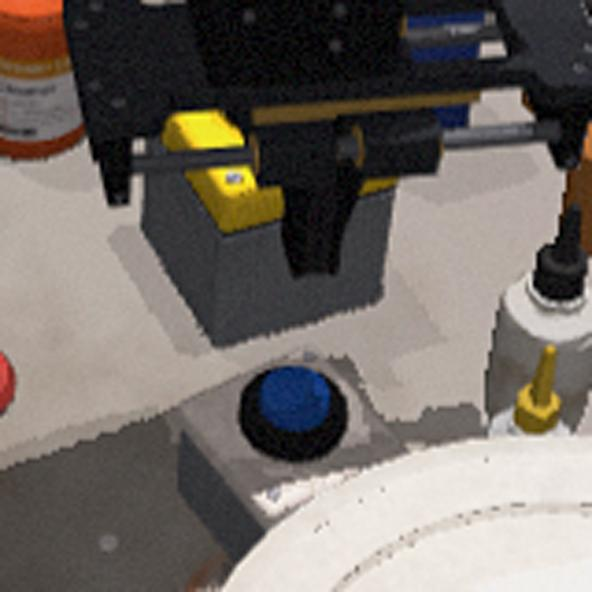

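View pics/wrist21.png

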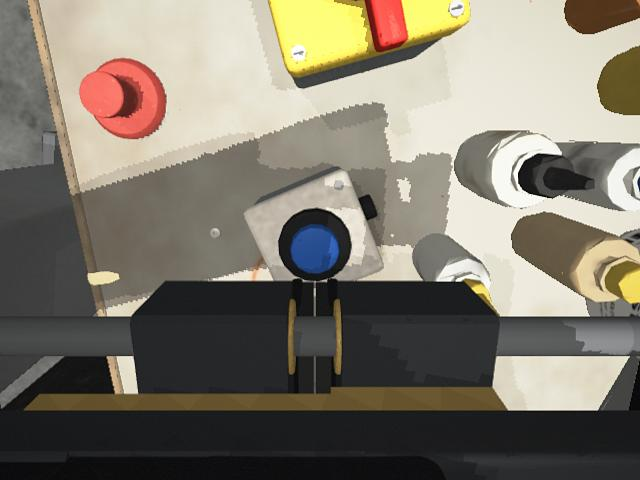

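Run:
```python
from h import *
np.set_printoptions(precision=3,suppress=True)
for z in (.06,.08,.1,.12): print(z,onplane("top",(106,394),z),onplane("side",(294.6,457.5),z), "blk",onplane("top",(98,344),z),onplane("side",(257,465),z))
i=r.camera_info("wrist");M=np.linalg.inv(i["mount"])
s=r.read_state();T=np.eye(4);T[:3,:3]=R.from_quat(s["eef_rot"]).as_matrix();T[:3,3]=s["ee_pos"];print(T[:3,:3])
# button from wrist pixel (248,315) at z=.077
d=T[:3,:3]@np.array(i["mount"])[:3,:3]@np.array([(315-i["cx"])/i["fx"],(249-i["cy"])/i["fy"],1]); o=(T@np.array(i["mount"]))[:3,3]
print("btn wrist",o+d*(.077-o[2])/d[2])
```

```text
0.06 [0.587 0.218 0.06 ] [0.585 0.282 0.06 ] blk [0.602 0.301 0.06 ] [0.607 0.371 0.06 ]
0.08 [0.58  0.221 0.08 ] [0.58  0.263 0.08 ] blk [0.595 0.302 0.08 ] [0.601 0.35  0.08 ]
0.1 [0.574 0.224 0.1  ] [0.576 0.244 0.1  ] blk [0.589 0.303 0.1  ] [0.596 0.329 0.1  ]
0.12 [0.568 0.227 0.12 ] [0.571 0.225 0.12 ] blk [0.582 0.304 0.12 ] [0.591 0.307 0.12 ]
[[ 0.001  0.982  0.187]
 [ 0.001  0.187 -0.982]
 [-1.     0.002 -0.001]]
btn wrist [0.474 0.233 0.077]
```

A yellow-tipped dispenser (top about 0.12 m high at (0.569, 0.226)) would sit under the gripper's end at this yaw. Turning +34° clears it, the pail and the stop station.

```bash
python3 -m pendant '[{"translation":[0,0,0],"angular":[0,0,7],"hand":-1},{"translation":[0,0,0],"angular":[0,0,7],"hand":-1},{"translation":[0,0,0],"angular":[0,0,7],"hand":-1},{"translation":[0,0,0],"angular":[0,0,7],"hand":-1},{"translation":[0.1,0,0],"angular":[0,0,6],"hand":-1},{"translation":[0,0,-3],"angular":[0,0,0],"hand":-1},{"translation":[0,0,-3],"angular":[0,0,0],"hand":-1},{"translation":[0,0,-1],"angular":[0,0,0],"hand":-1},{"translation":[0,0,0],"angular":[0,0,0],"hand":-1},{"translation":[0,0,0],"angular":[0,0,0],"hand":-1}]'
python3 - <<'E'
from h import *
im=r.camera("side")[:,:,::-1]
cv2.imwrite("pics/side22.png",cv2.resize(im[200:360,310:470],None,fx=3.7,fy=3.7,interpolation=cv2.INTER_CUBIC))
E
```

```text
time: 21.45
ee_pos: [0.4758, 0.2331, 0.0831]
eef_rot: [0.273, 0.652, -0.271, 0.653]
ft_force: [1.0, 0.5, 0.4]
width: 0.0003
```

View pics/side22.png

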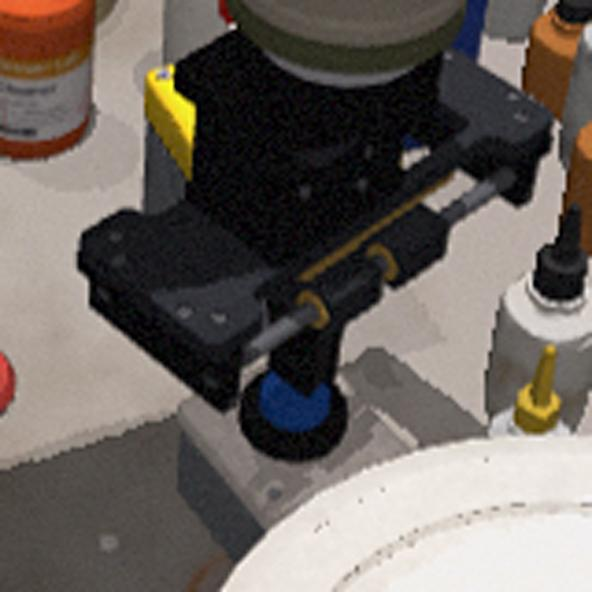

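```bash
python3 -m pendant '[{"translation":[0,0,-0.7],"angular":[0,0,0],"hand":-1},{"translation":[0,0,-0.4],"angular":[0,0,0],"hand":-1},{"translation":[0,0,-0.2],"angular":[0,0,0],"hand":-1},{"translation":[0,0,0],"angular":[0,0,0],"hand":-1}]'|egrep 'pos|force'
for i in 1 2 3; do python3 -m pendant '[{"translation":[0,0,-0.15],"angular":[0,0,0],"hand":-1},{"translation":[0,0,0],"angular":[0,0,0],"hand":-1}]'|egrep 'pos|force'; done
```

```text
ee_pos: [0.4756, 0.2331, 0.069]
ft_force: [1.5, 1.4, 4.4]
ee_pos: [0.4756, 0.2331, 0.0686]
ft_force: [-4.8, -2.1, 17.5]
ee_pos: [0.4757, 0.2332, 0.0684]
ft_force: [-8.8, -3.4, 31.9]
ee_pos: [0.4758, 0.2332, 0.0681]
ft_force: [-15.6, -7.7, 45.6]
```

```bash
python3 -m pendant '[{"translation":[0,0,0.5],"angular":[0,0,0],"hand":-1},{"translation":[0,0,0],"angular":[0,0,0],"hand":-1}]'|egrep 'time|pos|force'
python3 - <<'E'
from h import *
im=r.camera("side")[:,:,::-1]
cv2.imwrite("pics/side23.png",cv2.resize(im[260:350,345:435],None,fx=6.5,fy=6.5,interpolation=cv2.INTER_CUBIC))
cv2.imwrite("pics/side23f.png",im)
cv2.imwrite("pics/wrist23.png",r.camera("wrist")[:,:,::-1])
E
```

```text
time: 22.7
ee_pos: [0.4756, 0.2331, 0.0703]
ft_force: [1.0, 0.8, 4.3]
```

View pics/side23.png

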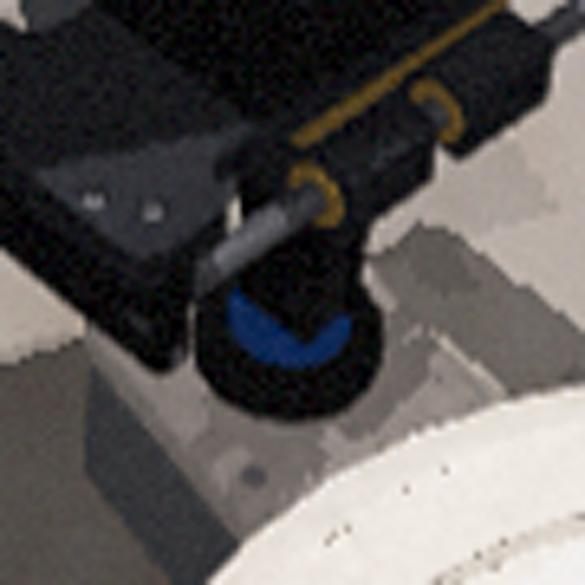

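View pics/side23f.png

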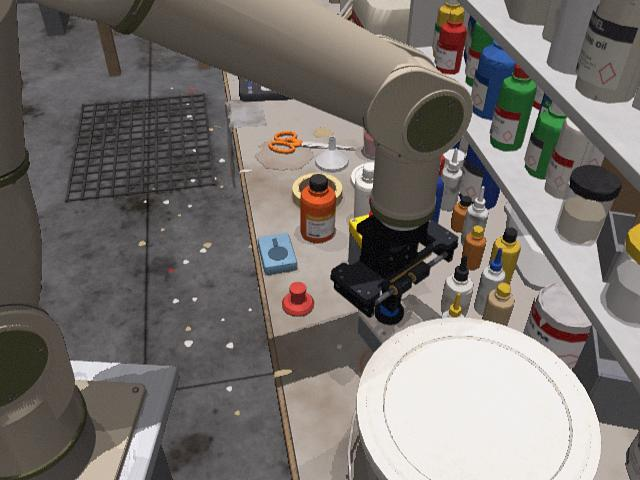

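View pics/wrist23.png

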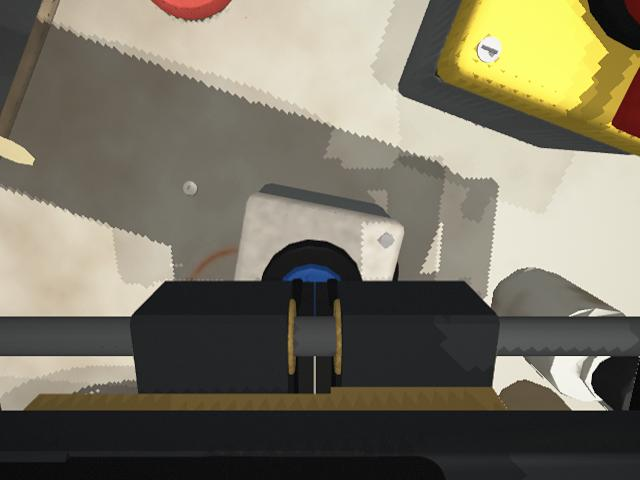

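```bash
for i in 1 2 3 4; do python3 -m pendant '[{"translation":[0,0,0.15],"angular":[0,0,0],"hand":-1},{"translation":[0,0,0],"angular":[0,0,0],"hand":-1}]'|egrep 'time|pos|force'; done
```

```text
time: 23.0
ee_pos: [0.4753, 0.2328, 0.0707]
ft_force: [2.4, 1.5, 3.4]
time: 23.2
ee_pos: [0.4748, 0.2325, 0.0719]
ft_force: [3.4, 1.4, 2.9]
time: 23.4
ee_pos: [0.4745, 0.2323, 0.0733]
ft_force: [0.2, 0.9, 1.9]
time: 23.6
ee_pos: [0.4744, 0.2322, 0.0747]
ft_force: [-0.3, 0.9, -0.5]
```

The force fell smoothly over about 5 mm of lift, which is the button's full spring travel, so the press reached the bottom. Now I'll lift clear.

```bash
python3 -m pendant '[{"translation":[0,0,1],"angular":[0,0,0],"hand":-1},{"translation":[0,0,3],"angular":[0,0,0],"hand":-1},{"translation":[0,0,4],"angular":[0,0,0],"hand":-1},{"translation":[0,0,4],"angular":[0,0,0],"hand":-1},{"translation":[-2,2,2],"angular":[0,0,0],"hand":-1},{"translation":[-4,4,0],"angular":[0,0,0],"hand":-1},{"translation":[-4,4,0],"angular":[0,0,0],"hand":-1},{"translation":[-4,4,0],"angular":[0,0,0],"hand":-1},{"translation":[0,3,0],"angular":[0,0,0],"hand":-1},{"translation":[0,0,0],"angular":[0,0,0],"hand":-1},{"translation":[0,0,0],"angular":[0,0,0],"hand":-1}]'
python3 - <<'E'
from h import *
b=r.camera("side")[:,:,::-1]; t=r.camera("top")[:,:,::-1]
cv2.imwrite("pics/sideF.png",b); cv2.imwrite("pics/topF.png",t)
a=cv2.imread("pics/side0.png")
def g(x): 
    x=x.astype(float); return x[:,:,2]/(x.sum(2)+1)
for n in["stop_top","lug_a","reset_button_top","cast_part","mould_half","bottle_orange","bottle_white_r"]: print(n,[(d["point"],round(d["confidence"],2)) for d in r.mark_of("side",n)[:2]])
cv2.imwrite("pics/cmpF.png",np.hstack([cv2.resize(x[180:330,340:430],None,fx=3.9,fy=3.9,interpolation=cv2.INTER_CUBIC) for x in (a,b)]))
E
```

```text
time: 24.7
ee_pos: [0.3487, 0.3886, 0.2152]
eef_rot: [0.272, 0.653, -0.272, 0.653]
ft_force: [0.2, -0.1, 0.1]
width: 0.0004
stop_top [([209.7, 385.1], 0.63), ([229.4, 399.4], 0.55)]
lug_a [([202.5, 371.9], 0.93), ([229.3, 401.0], 0.67)]
reset_button_top [([307.6, 388.5], 0.65)]
cast_part [([301.2, 296.1], 0.63)]
mould_half [([255.3, 278.2], 0.97)]
bottle_orange [([229.9, 318.2], 0.63)]
bottle_white_r [([217.4, 368.1], 0.84)]
```

View pics/cmpF.png

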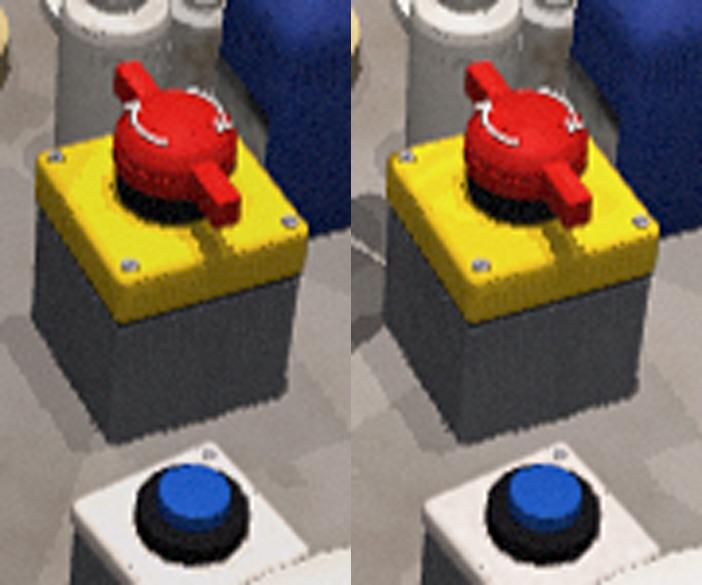

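View pics/sideF.png

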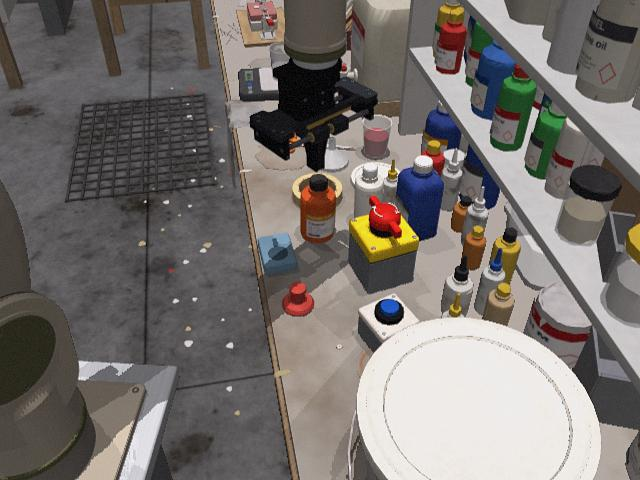

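The final picture matches the first. The head is out and at rest, the blue button is up, the loose things are where they were, and the arm hangs free.

```bash
python3 -c "
from bench import r
print(r.close_job()); print(r.read_state()['time'])"
```

```text
the job is handed in; nothing more can be done
None
the job is handed in; nothing more can be done
```

The emergency-stop check is finished and handed in at about 25 s of the 48 s allowed. No verdict came back.

- **Red button in:** I pressed it with closed fingertips until it bottomed; the force rose to about 20 N and the picture showed the head lower.
- **Red button out:** I pushed the far lug clockwise to its hard stop, at about 10 N. Afterwards the side camera suggested the head might be 0.5–0.9 mm low, inside the 1.5 mm limit. I turned it a second time with a slight upward drag, and it then matched its starting height within about 0.1 pixel.
- **Blue button:** I pressed it to its hard stop. The spring force then fell away over about 5 mm as I lifted, which matches its full travel.

**Final pictures:** the red head is out and back at rest and the blue button is up. The two bottles, the mould half and the cast part stand where they were, within the few pixels the detector wanders. The arm hangs free with no force on it.

**What disagreed:**
- The closed fingertips met things 28–33 mm higher than the stated 25 mm offset implied, so I found each contact by force.
- The wrist force peaked at about 46 N along z on the blue button. In the pictures only the fingertips seemed to be touching, so I don't expect the 40 N limit on the gripper's body to apply, but I could not check the contact directly.

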